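# Close up a data logger: packs, inner cover, board, lid

## Task

Get this data logger ready to ship: take the brown transit insert out of the grey tub and put it in the empty blue bin, lay every black battery pack on the bench flat in the tub with its rib up, and press the inner cover down over them until it clicks shut. Then lay the circuit board flat inside the rim of the inner cover, component side up, and press the white outer lid down until it clicks shut too. Leave the other things on the bench where they are.

Things in the scene. Friction and masses are not known exactly. Their poses are not given: they have to be found in the camera images.
- housing: Grey tub of the data logger, fixed to the bench, outside 184 x 102 x 62 mm (x, y, z). Origin: centre of its underside. Walls 5 mm (long sides) and 6 mm (ends); inside 172 (x) x 92 (y) mm, floor 6 mm above the origin, walls 62 mm high all round. The inner cover is hinged along the +y long side, the outer lid along the -y long side; both stand open, leaning outwards, at the start.
- bay_floor (a point): Centre of the tub's inner floor; axes as the housing's. Packs go in side by side, their length along the tub's y; four fit at x = -64, -21, +21, +64 mm.
- cover (a joint): Inner cover's angle, rad: 0 fully shut, up to 2.3 open (leaning outwards to +y). Not sprung: it rests open when past upright and falls slowly when pushed over. By its own weight it stops on the detent at about 0.14; some 5 to 12 N pressed down near the middle of the free edge clicks it to 0, where the detent holds it.
- cover_hinge (a point): Middle of the inner cover's hinge line (along the housing's x), 48 mm to +y of the tub's centre, 62.5 mm above its underside. Axes as the housing's.
- cover_middle (a point): Middle of the inner cover's upper face (the face that is up when shut); moves with the cover. Cover: bare aluminium plate 172 x 90 x 5 mm, its free edge 94 mm from the hinge line; shut, its upper face is 65 mm above the tub's underside. A rim 4 mm wide, 5 mm high surrounds this face and leaves 164 x 82 mm inside for the board. A small catch hangs under the middle of the free edge. Axes: as the housing's when shut.
- cover_edge (a point): Middle of the inner cover's free edge, level with its upper face; moves with the cover.
- lid (a joint): Outer lid's angle, rad: 0 fully shut, up to 2.0 open (leaning outwards to -y). Behaves like the inner cover: stops on its detent at about 0.11, and clicks to 0 when some 5 to 12 N are pressed down near the middle of the free edge.
- lid_hinge (a point): Middle of the outer lid's hinge line (along the housing's x), 51 mm to -y of the tub's centre, 68 mm above its underside. Axes as the housing's.
- lid_edge (a point): Middle of the free long edge of the lid's outer face; moves with the lid. Lid: white shallow box shell 186 x 110 mm, 34 mm deep, with a dark window on its outer face; shut, its outer face is flat, 102 mm above the tub's underside, and its free edge is 108 mm from the hinge line. A small catch hangs below the middle of the free edge.
- insert: Brown rigid transit insert lying in the tub: slab 130 x 70 x 22 mm (x, y, z) with an upright rib in its middle, 12 mm thick (x), 50 mm long (y), rising from 22 to 48 mm. Origin: centre of its underside. About 0.1 kg.
- bin: Empty open blue bin on the robot's right, 190 x 140 x 55 mm, walls 4 mm, fixed. Origin: centre of its underside. (Not the long divided bin at the back.)
- bin_in (a point): Centre of the blue bin's inner floor; axes as the bin's.
- pack0: Black battery pack: flat block 36 x 80 x 22 mm (x, y, z) with an upright rib in its middle, 10 mm thick (x), 44 mm long (y), rising from 22 to 46 mm: grip it by the rib. Brass contacts on top at both ends. Origin: centre of its underside. About 0.12 kg. Two to four packs are on the bench; the others are absent.
- pack1: As pack0.
- pack2: As pack0.
- pack3: As pack0.
- board: Green circuit board 130 x 70 x 4 mm (x, y, z) with a dark transformer block on its middle, 28 (x) x 40 (y) mm, rising from 4 to 28 mm: grip it by that block, across x. Capacitors and a connector (up to 18 mm high) near the ends. Origin: centre of its underside. About 0.15 kg.
- reel: Bystander: black wire reel, 60 mm diameter, 34 mm high.
- jar: Bystander: small jar, 40 mm diameter, 50 mm high.
- driver: Bystander: screwdriver.
- meter: Bystander: black handheld meter, 70 x 130 x 28 mm.
- tape: Bystander: yellow tape roll, 70 mm diameter, 20 mm high.
- flux: Bystander: small bottle, 40 mm diameter, 110 mm high.
Not all that is in view belongs to the job. What is shaped like the insert but pink or red is not meant. What is shaped like the pack3 but orange is not meant.

How it is judged:
By the outcome, as a careful person would: the job done as asked, in the order asked, and still so for the second after the job is handed in, with the robot touching nothing.
Of pack0, pack1, pack2, pack3 only 2 to 4 are there at a start; the rules pass over those that are not, and their reading is None.
At some moment in a run one of pack0, pack1, pack2, pack3, board may be knocked a few centimetres aside while the robot is not near it.
Once in a run the grip may slacken for a moment while it holds something.
It also fails if it takes over 210 s, if anything falls off the work surface, if the arm or the gripper's body presses on something with over 40 N, if the wrist force passes 120 N, or if a joint passes its speed limit or range.

## Robot

A 6-joint arm with a two-finger parallel gripper is mounted at the origin on the work surface. World frame = base frame: x ahead of the robot, y to its left, z up, the work surface at z = 0. Lengths are in m, angles in degrees, forces in N, time in s.
With the tool pointing down it reaches from about 0.25 to 0.725 m from the base axis. Payload 9.7 kg.
Tool frame: the origin (TCP) lies midway between the tips of the shut fingers; the grasp point (between the pads) lies 19 mm behind it; z points along the fingers, y is the line along which they close (so a half turn about z gives the same grasp; the last joint's range is limited). The gripper opens to 85 mm and grips with 20 to 120 N. Pads are 22 mm wide; open, the fingers measure 114 mm over their backs; the gripper's body (76 mm by 85 mm) begins 54 mm behind the grasp point. The pads swing forward as they close: fully open they stand 13 mm farther back than shut.
Start: joints at [-73.167, 4.979, 10.078, 95.1, 0, 90], TCP at [0.159, -0.526, 0.208] pointing down, gripper open.
Joint ranges: [-179.16, 179.16], [-48.56, 103.87], [-65.8, 70.77], [-126.05, 130.52], [-82.76, 87.17], [-180, 180]. Speed limits (degrees/s): [127.2, 127.2, 147.25, 180, 180, 180].

## Interface

Orientations are given as [roll, pitch, yaw] about the fixed x, y, z axes, in that order (R = Rz(yaw) Ry(pitch) Rx(roll)).
In Python, from workcell import bot gives the robot as it stands. The module is installed in compiled form; this text tells all that it offers.
- The arm moves only by the tool send_rows, never from a script. Its argument "moves" is one flat list of numbers, 7 for each row, row after row: the shift along the world's x, y, z normalised to -1 to 1, where 1 is 0.025 m, then the turn, a rotation vector about the world's x, y, z normalised to -1 to 1, where 1 is 0.15 rad, then the closure, from -1 (fully open) to 1 (shut), so that 0 is half open. A call has 1 to 8 rows; each row shifts and turns the commanded pose from where the row before left it; what a row does not reach is not made up. A row lasts 1/8 s, in which the tool goes at most 62.5 mm and 10.7 degrees, less where a joint would pass 70% of its speed; a pose out of reach is approached as far as the arm can. A call with a number of a shift or a turn outside -1 to 1 is refused whole. A call with a gripper value outside its range is refused whole. The fingers move at their own pace and stop on an object; "squeeze" is the grip in N (left out, the last holds). Time passes only in rows, so rows that do not move let the fingers close. It gives the time, the measured TCP pose, the force, the opening and the grip force at its end, in the units of the state.
- bot.get_obs(): the state, without advancing time (a new reading comes with each control period).
- bot.camera(name): name is "scene" or "top" or "wrist"; returns a dict with "color" (420x560x3 uint8, red, green, blue), "camera_matrix" (3x3 intrinsics, pixels), "R" (3x3) and "t" (3): a world point X has camera coordinates R X + t. Camera axes: x right, y down, z forward; pixel columns grow to the right and rows downward; lengths in m; the calibration is good to about 2 mm. A picture is of the moment at which its call begins. There is no depth.
- bot.job_done(): hands the job in; it is judged then, once.
Trained networks look in the newest picture that a camera, given by its name, has taken for a name from the list of things; names that differ only in an ending like _2 or _b are one class to them, and where a whole thing is asked for, a point or a joint stands for the part that bears it (a point fixed in the world has none). Each returns a list of dicts, best first, with "p" (0 to 1); they miss things now and then, are a little off and sometimes report something else, mostly with a low value. They report only what shows in the picture. A call takes as long as a camera call. They do not tell look-alikes from the thing itself.
- bot.boxes_of(camera, query): "extent" ([left, top, right, bottom] in pixels, round what is visible of it).
- bot.trace(camera, query): "region" (420x560 bool, what is visible of it) and "extent" ([left, top, right, bottom] in pixels, round what is visible of it).
- bot.landmark_of(camera, query): "pixel" ([column, row] in pixels: a listed point, or the origin of a listed thing).
The state is a dict: "time": time; "q": joint angles; "qd": joint speeds; "joint_efforts": joint torques, N m; "ee_pos": TCP position; "tcp_rot": TCP orientation; "wrist_force": force on the tool from outside, world axes, zero at the start; "torque": the same for the moment, N m; "opening": finger opening in m; "grasp_force": force on a finger pad.
Only numpy, scipy, OpenCV 4.12 (cv2) and the standard library are available. Lean on these libraries where they do the work, as an engineer would, in place of code of your own. Each camera call takes 0.05 s, during which the arm holds its last target. There are 200 camera calls.

## Working session

There is one attempt and no reset: what is moved stays moved. The work goes in short steps, Python scripts to look and compute and a tool call to move; the robot and the scene stay as the last step left them, time stands still between calls to the robot, and variables do not carry over. Pictures are saved under pics/ and viewed, at most 14 in all, crops included, and the job is handed in when it is done.

Besides the shell and the picture viewer there is one more tool, called in YAML: its name, and indented under it one key for each argument. send_rows: Moves the arm, as the interface text tells. Its arguments: {"type":"object","properties":{"moves":{"type":"array"},"squeeze":{"type":"number"}},"required":["moves"]}

```bash
ls; mkdir -p pics
cat > h.py <<'E'
import numpy as np, cv2
from workcell import bot
def shot(cam,name=None):
    c=bot.camera(cam)
    if name: cv2.imwrite('pics/'+name,c['color'][:,:,::-1])
    return c
def onz(c,px,z):
    K,R,t=c['camera_matrix'],np.array(c['R']),np.array(c['t'])
    d=R.T@np.linalg.solve(K,[px[0],px[1],1.]); o=-R.T@t
    return o+d*(z-o[2])/d[2]
def proj(c,X):
    p=c['camera_matrix']@(np.array(c['R'])@np.array(X)+np.array(c['t'])); return p[:2]/p[2]
E
python3 - <<'E'
from h import *
for k in ['top','scene']:
    c=shot(k,k+'0.png'); o=-np.array(c['R']).T@c['t']; print(k,o.round(3))
    for q in ['housing','insert','bin','pack0','board','cover_middle','cover_edge','lid_edge','cover_hinge','lid_hinge','bay_floor','bin_in']:
        r=bot.landmark_of(k,q)
        print(q,[(np.round(a['pixel']).tolist(),round(a['p'],2),onz(c,a['pixel'],{'housing':0,'bin':0,'cover_hinge':.0625,'lid_hinge':.068,'insert':.006,'bay_floor':.006}.get(q,0)).round(3)[:2].tolist()) for a in r[:6]])
o=bot.get_obs();print(o)
E
```

```text
pics
top [ 0.296 -0.013  1.402]
housing [([284.0, 209.0], 0.92, [0.595, -0.027]), ([339.0, 153.0], 0.57, [0.772, -0.217])]
insert [([271.0, 285.0], 0.8, [0.358, 0.031]), ([285.0, 208.0], 0.79, [0.599, -0.028]), ([211.0, 193.0], 0.69, [0.661, 0.203]), ([285.0, 212.0], 0.16, [0.584, -0.027])]
bin [([388.0, 199.0], 0.96, [0.607, -0.359]), ([328.0, 193.0], 0.64, [0.638, -0.168])]
pack0 [([190.0, 244.0], 0.78, [0.504, 0.277]), ([182.0, 293.0], 0.63, [0.355, 0.305]), ([142.0, 254.0], 0.61, [0.483, 0.428]), ([143.0, 224.0], 0.39, [0.578, 0.422])]
board [([282.0, 208.0], 0.62, [0.6, -0.019]), ([368.0, 255.0], 0.6, [0.431, -0.278])]
cover_middle [([255.0, 210.0], 0.94, [0.599, 0.066])]
cover_edge [([244.0, 210.0], 0.76, [0.601, 0.102]), ([141.0, 221.0], 0.66, [0.586, 0.43])]
lid_edge [([159.0, 187.0], 0.16, [0.694, 0.373])]
cover_hinge [([266.0, 210.0], 0.8, [0.582, 0.03]), ([302.0, 204.0], 0.65, [0.596, -0.081])]
lid_hinge [([304.0, 204.0], 0.95, [0.592, -0.086])]
bay_floor [([285.0, 212.0], 0.73, [0.585, -0.027])]
bin_in [([385.0, 200.0], 0.9, [0.605, -0.349])]
scene [1.107 0.363 1.095]
hou
[... 927 characters left out ...]
0], 0.27, [0.399, -0.508])]
{'time': 1.3, 'q': array([-7.31670985e+01,  4.97916112e+00,  1.00781491e+01,  9.51013346e+01,
        8.40138921e-04,  8.99993710e+01]), 'qd': array([-0.07827802,  0.02818966, -0.07780898, -0.12962261, -0.06312591,
        0.16723896]), 'joint_efforts': array([ 1.30092035e-04, -5.20094597e+01,  4.64866340e+01,  1.68711034e-03,
        1.25876745e-04, -2.43623651e-05]), 'ee_pos': array([ 0.15926888, -0.52641567,  0.20798106]), 'tcp_rot': array([-1.79997653e+02, -8.40164682e-04,  1.68335304e+01]), 'wrist_force': array([-0.65258685, -0.06981655,  0.04848523]), 'torque': array([-0.04755674,  0.01169354, -0.04909153]), 'grasp_force': 0.0, 'opening': 0.0849833682354831}
```

View images.

```bash
python3 -c "
import cv2
a=cv2.imread('pics/top0.png')[100:360,110:450];cv2.imwrite('pics/top0c.png',cv2.resize(a,(784,600),interpolation=cv2.INTER_CUBIC))"
```

```text
(no output)
```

View pics/top0c.png

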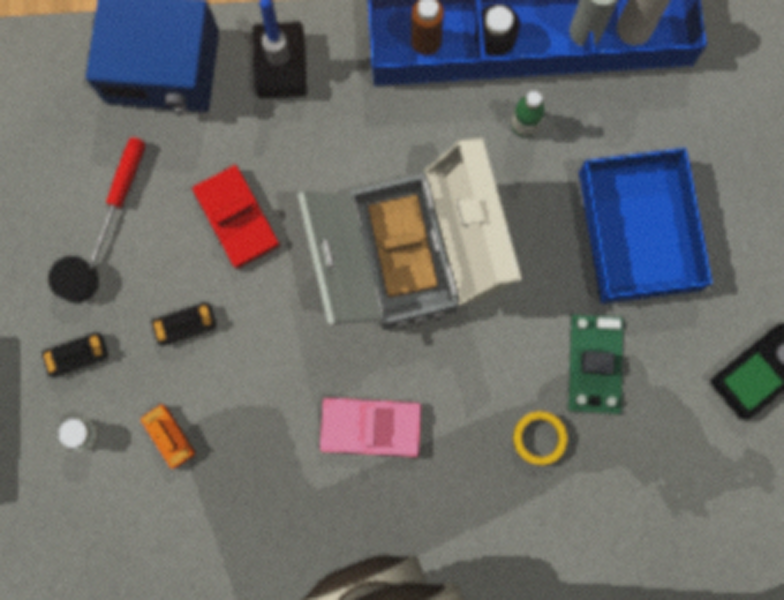

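View pics/scene0.png

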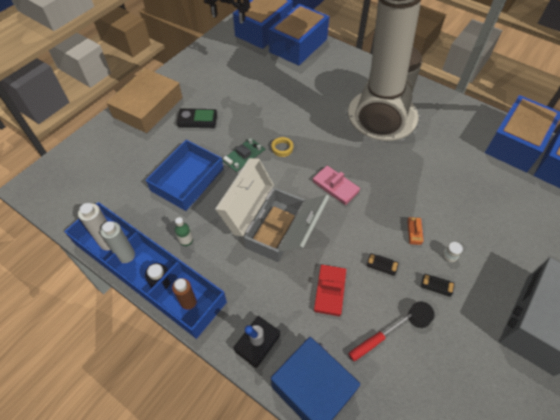

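send_rows:
  moves: [0.85, 1, 0.28, 0, 0, 0.5, -1, 0.85, 1, 0.28, 0, 0, 0.5, -1, 0.85, 1, 0.28, 0, 0, 0.5, -1, 0.85, 1, 0.28, 0, 0, 0.5, -1, 0.85, 1, 0.28, 0, 0, 0.5, -1, 0.85, 1, 0.28, 0, 0, 0.5, -1, 0.85, 1, 0.28, 0, 0, 0.5, -1, 0.85, 1, 0.28, 0, 0, 0.5, -1]

```text
time: 2.3
ee_pos: [0.3299, -0.3255, 0.2643]
tcp_rot: [180.0, 0.0, 51.4]
wrist_force: [0.9, -0.5, 0.1]
opening: 0.0855
grasp_force: 0.0
```

send_rows:
  moves: [0.85, 1, 0.28, 0, 0, 0.5, -1, 0.85, 1, 0.28, 0, 0, 0.5, -1, 0.85, 1, 0.28, 0, 0, 0.5, -1, 0.85, 1, 0.28, 0, 0, 0.5, -1, 0.85, 1, 0.28, 0, 0, 0.5, -1, 0.85, 1, 0.28, 0, 0, 0.5, -1, 0.85, 1, 0.28, 0, 0, 0.5, -1, 0.85, 1, 0.28, 0, 0, 0.5, -1]

```text
time: 3.3
ee_pos: [0.4999, -0.1255, 0.3203]
tcp_rot: [180.0, 0.0, 85.7]
wrist_force: [0.7, -0.5, -0.0]
opening: 0.0849
grasp_force: 0.0
```

send_rows:
  moves: [0.85, 1, 0.28, 0, 0, 0.5, -1, 0.85, 1, 0.28, 0, 0, 0.5, -1, 0.85, 1, 0.28, 0, 0, 0.5, -1, 0.85, 1, 0.28, 0, 0, 0.5, -1, 0, 0, 0, 0, 0, 0, -1]

```text
time: 3.92
ee_pos: [0.5855, -0.0249, 0.3472]
tcp_rot: [-180.0, -0.0, 102.9]
wrist_force: [0.8, -0.6, 0.1]
opening: 0.0856
grasp_force: 0.0
```

Run:
```python
from h import *
c=shot('wrist','w1.png'); print((-np.array(c['R']).T@c['t']).round(3)); o=bot.get_obs(); print(o['time'],o['ee_pos'],o['tcp_rot'],o['q'].round(0))
for q,z in [('housing',0),('insert',.006),('cover_hinge',.0625),('lid_hinge',.068),('bay_floor',.006)]:
    print(q,[(np.round(a['pixel']).tolist(),round(a['p'],2),onz(c,a['pixel'],z).round(4)[:2].tolist()) for a in bot.landmark_of('wrist',q)[:3]])
```

```text
[0.568 0.055 0.514]
3.975 [ 0.58475907 -0.02580938  0.34739785] [-1.79951670e+02 -6.33072787e-03  1.02832435e+02] [ -3.  17.  40. 113.  -0.  75.]
housing [([279.0, 204.0], 0.34, [0.5995, -0.0992])]
insert [([150.0, 96.0], 0.94, [0.359, 0.0338]), ([363.0, 29.0], 0.56, [0.6618, 0.1985])]
cover_hinge [([281.0, 138.0], 0.83, [0.5766, 0.0206])]
lid_hinge [([279.0, 205.0], 0.92, [0.5963, -0.0788])]
bay_floor []
```

View pics/w1.png

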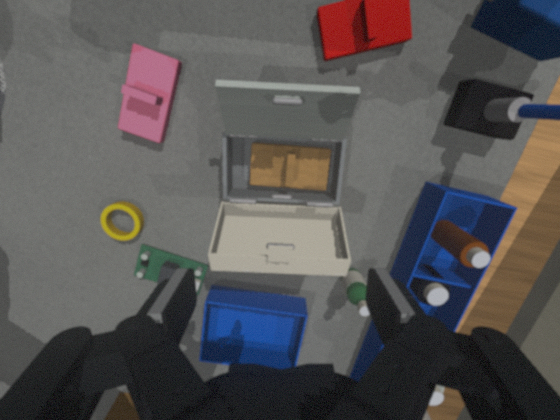

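Run:
```python
from h import *
c=shot('wrist'); im=c['color']; hsv=cv2.cvtColor(im,cv2.COLOR_RGB2HSV)
m=((hsv[...,0]>8)&(hsv[...,0]<22)&(hsv[...,1]>110)).astype(np.uint8); m[:130]=0;m[200:]=0;m[:,:240]=0;m[:,335:]=0
ys,xs=np.nonzero(m); print(len(xs),xs.min(),xs.max(),ys.min(),ys.max())
P=np.array([onz(c,(x,y),.028)[:2] for x,y in zip(xs,ys)],np.float32); r=cv2.minAreaRect(P);print('insert',r)
def ln(p,q,z):
    a,b=onz(c,p,z),onz(c,q,z); print(a.round(4),b.round(4),np.degrees(np.arctan2(*(b-a)[1::-1])), np.linalg.norm(b-a))
ln((222,203),(341,206),.068)
a=im[60:290,195:365];cv2.imwrite('pics/w1c.png',cv2.resize(a,None,fx=2.6*1.7/1.7,fy=2.6,interpolation=cv2.INTER_CUBIC)[:,:,::-1])
```

```text
2764 252 330 142 187
insert ((0.6005719304084778, -0.02391958236694336), (0.12622234225273132, 0.06728535145521164), 8.364144325256348)
[ 0.5063 -0.0986  0.068 ] [ 0.69   -0.0624  0.068 ] 11.135219560009856 0.1872748446200116
```

View pics/w1c.png

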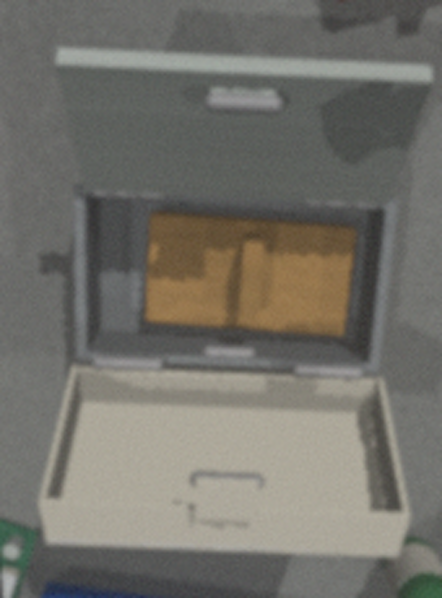

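send_rows:
  moves: [0.08, 0.01, -1, 0, 0, -0.064, -1, 0.08, 0.01, -1, 0, 0, -0.064, -1, 0.08, 0.01, -1, 0, 0, -0.064, -1, 0.08, 0.01, -1, 0, 0, -0.064, -1, 0.08, 0.01, -1, 0, 0, -0.064, -1, 0.08, 0.01, -1, 0, 0, -0.064, -1, 0.08, 0.01, -1, 0, 0, -0.064, -1, 0.08, 0.01, -1, 0, 0, -0.064, -1]

```text
time: 5.28
ee_pos: [0.6, -0.0249, 0.1474]
tcp_rot: [180.0, 0.0, 98.3]
wrist_force: [1.2, -0.6, -0.1]
opening: 0.0854
grasp_force: 0.0
```

send_rows:
  moves: [0, 0, -1, 0, 0, 0, -1, 0, 0, -1, 0, 0, 0, -1, 0, 0, -1, 0, 0, 0, -1, 0, 0, -1, 0, 0, 0, -1, 0, 0, -0.35, 0, 0, 0, -1, 0, 0, -0.3, 0, 0, 0, -1, 0, 0, 0, 0, 0, 0, -1]

```text
time: 6.15
ee_pos: [0.6003, -0.0246, 0.032]
tcp_rot: [180.0, 0.0, 98.4]
wrist_force: [0.7, -0.9, 0.7]
opening: 0.0857
grasp_force: 0.0
```

send_rows:
  moves: [0, 0, 0, 0, 0, 0, 1, 0, 0, 0, 0, 0, 0, 1, 0, 0, 0, 0, 0, 0, 1, 0, 0, 0, 0, 0, 0, 1, 0, 0, 0, 0, 0, 0, 1, 0, 0, 0, 0, 0, 0, 1]
  squeeze: 60

```text
time: 6.9
ee_pos: [0.6003, -0.0244, 0.0317]
tcp_rot: [-180.0, -0.0, 98.4]
wrist_force: [-0.4, -0.1, 0.1]
opening: 0.0001
grasp_force: 0.0
```

send_rows:
  moves: [0, 0, 0.4, 0, 0, 0, 1, 0, 0, 0.4, 0, 0, 0, 1, 0, 0, 0.4, 0, 0, 0, 1]

```text
time: 7.28
ee_pos: [0.6005, -0.0244, 0.0629]
tcp_rot: [180.0, 0.0, 98.4]
wrist_force: [0.2, -0.0, -0.2]
opening: 0.0004
grasp_force: 0.0
```

Run:
```python
from h import *
c=shot('wrist','w2.png')
```

```text
(no output)
```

View pics/w2.png

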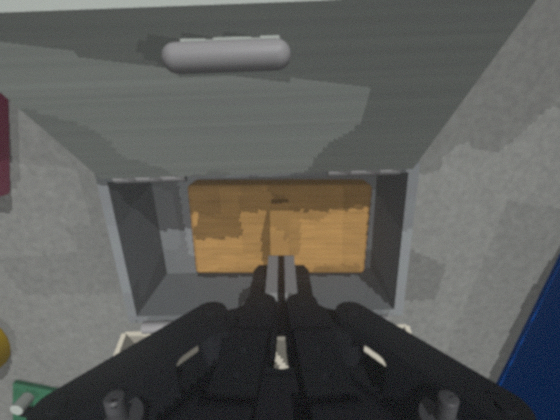

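Run:
```python
from h import *
c=shot('wrist'); o=bot.get_obs(); print('tcp',o['ee_pos'],proj(c,o['ee_pos']), -np.array(c['R']).T@c['t'])
for p in [(190,183),(368,183),(366,272),(198,272),(282,228)]: print(p,onz(c,p,.028).round(4))
a=np.radians(8.4);ex=np.array([np.cos(a),np.sin(a)]);ey=np.array([-ex[1],ex[0]])
for z in (.028,.054):
  for s in (-25,25): print(z,s,proj(c,[*(np.array([.6006,-.0239])+ey*s/1000),z]).round())
for p in [(105,182),(412,172),(405,305),(125,312)]: print(p,onz(c,p,.062).round(4))
```

```text
tcp [ 0.60110659 -0.02445987  0.06356127] [279.41196399 251.52884683] [0.58965099 0.05673362 0.23096774]
(190, 183) [0.5343 0.0015 0.028 ]
(368, 183) [0.6572 0.0194 0.028 ]
(366, 272) [ 0.6723 -0.0494  0.028 ]
(198, 272) [ 0.5439 -0.068   0.028 ]
(282, 228) [ 0.6027 -0.0226  0.028 ]
0.028 -25 [279. 260.]
0.028 25 [279. 196.]
0.054 -25 [279. 278.]
0.054 25 [279. 208.]
(105, 182) [0.4948 0.0043 0.062 ]
(412, 172) [0.6694 0.0356 0.062 ]
(405, 305) [ 0.6902 -0.0523  0.062 ]
(125, 312) [ 0.5046 -0.0847  0.062 ]
```

```bash
python3 -c "
import cv2
a=cv2.imread('pics/w2.png')[150:330,130:430];cv2.imwrite('pics/w2c.png',cv2.resize(a,(780,468),interpolation=cv2.INTER_CUBIC))"
```

```text
(no output)
```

View pics/w2c.png

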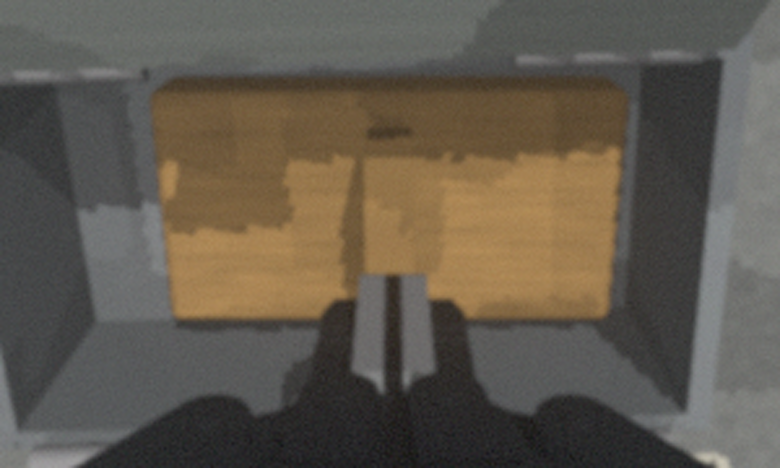

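send_rows:
  moves: [0, 0, -0.1, 0, 0, 0, 1, 0, 0, -0.1, 0, 0, 0, 1, 0, 0, -0.1, 0, 0, 0, 1, 0, 0, -0.08, 0, 0, 0, 1]

```text
time: 7.88
ee_pos: [0.6001, -0.0244, 0.0517]
tcp_rot: [-180.0, -0.0, 98.4]
wrist_force: [0.5, -0.0, -0.4]
opening: -0.0004
grasp_force: 0.0
```

send_rows:
  moves: [0, 0, -0.08, 0, 0, 0, 1, 0, 0, 0, 0, 0, 0, 1]

```text
time: 8.12
ee_pos: [0.6002, -0.0244, 0.05]
tcp_rot: [-180.0, -0.0, 98.4]
wrist_force: [-0.5, -0.1, 0.7]
opening: -0.0002
grasp_force: 0.0
```

send_rows:
  moves: [0, 0, -0.08, 0, 0, 0, 1, 0, 0, 0, 0, 0, 0, 1]

```text
time: 8.38
ee_pos: [0.6002, -0.0244, 0.0481]
tcp_rot: [-180.0, -0.0, 98.4]
wrist_force: [-0.4, 0.5, 0.1]
opening: 0.0002
grasp_force: 0.0
```

send_rows:
  moves: [0, 0, -0.1, 0, 0, 0, 1, 0, 0, -0.1, 0, 0, 0, 1, 0, 0, 0, 0, 0, 0, 1]

```text
time: 8.75
ee_pos: [0.6001, -0.0244, 0.0429]
tcp_rot: [-180.0, -0.0, 98.4]
wrist_force: [0.5, 0.7, 0.1]
opening: -0.0001
grasp_force: 0.0
```

send_rows:
  moves: [0, 0, -0.1, 0, 0, 0, 1, 0, 0, -0.1, 0, 0, 0, 1, 0, 0, 0, 0, 0, 0, 1]

```text
time: 9.12
ee_pos: [0.6001, -0.0244, 0.0379]
tcp_rot: [-180.0, -0.0, 98.4]
wrist_force: [0.2, -0.2, 0.7]
opening: -0.0001
grasp_force: 0.0
```

Run:
```python
from h import *
c=shot('wrist'); o=bot.get_obs(); print('tcp',o['ee_pos'],proj(c,o['ee_pos']))
a=c['color'][130:330,130:430];cv2.imwrite('pics/w3c.png',cv2.resize(a,(780,520),interpolation=cv2.INTER_CUBIC)[:,:,::-1])
```

```text
tcp [ 0.60019462 -0.0244404   0.03810593] [279.56768746 252.2890295 ]
```

View pics/w3c.png

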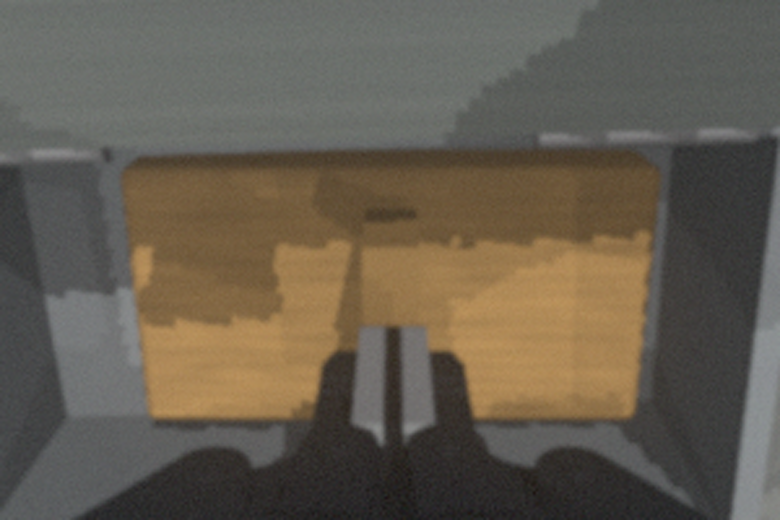

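send_rows:
  moves: [0, 0, -0.1, 0, 0, 0, 1, 0, 0, -0.1, 0, 0, 0, 1]

```text
time: 9.43
ee_pos: [0.6003, -0.0244, 0.0331]
tcp_rot: [180.0, -0.0, 98.4]
wrist_force: [0.1, -1.4, -0.4]
opening: 0.0003
grasp_force: 0.0
```

send_rows:
  moves: [0, 0, -0.1, 0, 0, 0, 1, 0, 0, 0, 0, 0, 0, 1]

```text
time: 9.68
ee_pos: [0.6004, -0.0244, 0.0308]
tcp_rot: [180.0, 0.0, 98.4]
wrist_force: [-1.0, -0.0, 1.7]
opening: 0.0
grasp_force: 0.9
```

send_rows:
  moves: [0, 0, -0.1, 0, 0, 0, 1, 0, 0, 0, 0, 0, 0, 1]

```text
time: 9.93
ee_pos: [0.6005, -0.0244, 0.0307]
tcp_rot: [179.9, 0.0, 98.4]
wrist_force: [-8.4, 0.3, 19.4]
opening: 0.0003
grasp_force: 9.2
```

Run:
```python
from h import *
for k in ('scene','top'):
  c=shot(k); o=bot.get_obs(); p=proj(c,o['ee_pos']);print(k,'tcp',o['ee_pos'],p,c['camera_matrix'][0,0])
  x,y=p.astype(int)
  cv2.imwrite(f'pics/z_{k}.png',cv2.resize(c['color'][y-60:y+60,x-75:x+75],(600,480),interpolation=cv2.INTER_CUBIC)[:,:,::-1])
```

```text
scene tcp [ 0.60048376 -0.02442601  0.03071916] [273.46456936 227.55225172] 441.505123153779
top tcp [ 0.60046298 -0.02441165  0.03069863] [283.55530431 205.57254237] 449.65435252653015
```

View pics/z_scene.png

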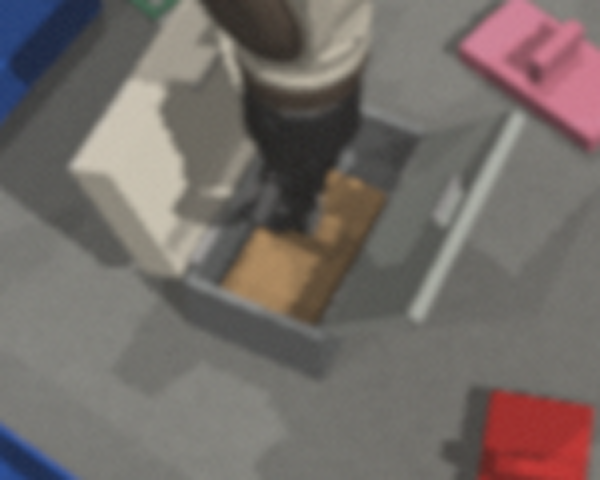

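send_rows:
  moves: [0, 0, 0.3, 0, 0, 0, 1, 0, 0, 0, 0, 0, 0, 0, 0, 0, 0, 0, 0, 0, 0, 0, 0, 0, 0, 0, 0, 0]

```text
time: 10.52
ee_pos: [0.6001, -0.0244, 0.0352]
tcp_rot: [-180.0, -0.0, 98.4]
wrist_force: [0.6, 0.3, 0.2]
opening: 0.0427
grasp_force: 0.0
```

send_rows:
  moves: [0, 0, -0.2, 0, 0, 0, 0, 0, 0, -0.2, 0, 0, 0, 0, 0, 0, -0.15, 0, 0, 0, 0, 0, 0, 0, 0, 0, 0, 0]

```text
time: 11.02
ee_pos: [0.6, -0.0244, 0.0214]
tcp_rot: [-180.0, -0.0, 98.4]
wrist_force: [-0.4, 0.5, -0.4]
opening: 0.0425
grasp_force: 0.0
```

send_rows:
  moves: [0, 0, -0.1, 0, 0, 0, 0, 0, 0, -0.1, 0, 0, 0, 0, 0, 0, 0, 0, 0, 0, 0]

```text
time: 11.4
ee_pos: [0.6002, -0.0244, 0.0168]
tcp_rot: [-180.0, -0.0, 98.4]
wrist_force: [0.3, -1.0, 0.2]
opening: 0.0425
grasp_force: 0.0
```

send_rows:
  moves: [0, 0, 0, 0, 0, 0, 0.4, 0, 0, 0, 0, 0, 0, 0.4, 0, 0, 0, 0, 0, 0, 1, 0, 0, 0, 0, 0, 0, 1, 0, 0, 0, 0, 0, 0, 1]

```text
time: 12.02
ee_pos: [0.6004, -0.0244, 0.0173]
tcp_rot: [180.0, 0.0, 98.4]
wrist_force: [-0.2, -0.0, 2.9]
opening: 0.0106
grasp_force: 60.9
```

send_rows:
  moves: [0, 0, 0.5, 0, 0, 0, 1, 0, 0, 1, 0, 0, 0, 1, 0, 0, 1, 0, 0, 0, 1, 0, 0, 1, 0, 0, 0, 1, 0, 0, 1, 0, 0, 0, 1, 0, 0, 1, 0, 0, 0, 1, 0, 0, 1, 0, 0, 0, 1, 0, 0, 1, 0, 0, 0, 1]
  squeeze: 80

```text
time: 13.02
ee_pos: [0.6, -0.0244, 0.2058]
tcp_rot: [-180.0, -0.0, 98.4]
wrist_force: [0.6, 0.4, -1.4]
opening: 0.0094
grasp_force: 79.1
```

send_rows:
  moves: [0, -1, 0.4, 0, 0, 0, 1, 0, -1, 0.2, 0, 0, 0, 1, 0, -1, 0, 0, 0, 0, 1, 0, -1, 0, 0, 0, 0, 1, 0, -1, 0, 0, 0, 0, 1, 0, -1, 0, 0, 0, 0, 1, 0, -1, 0, 0, 0, 0, 1, 0, -1, 0, 0, 0, 0, 1]

```text
time: 14.02
ee_pos: [0.6001, -0.2254, 0.2199]
tcp_rot: [180.0, 0.0, 98.4]
wrist_force: [0.8, 1.3, -1.5]
opening: 0.0097
grasp_force: 79.2
```

send_rows:
  moves: [0, -1, 0, 0, 0, 0, 1, 0, -1, 0, 0, 0, 0, 1, 0, -1, 0, 0, 0, 0, 1, 0, -1, 0, 0, 0, 0, 1, 0, -0.9, 0, 0, 0, 0, 1, 0, 0, 0, 0, 0, 0, 1]

```text
time: 14.78
ee_pos: [0.5999, -0.349, 0.2187]
tcp_rot: [-180.0, -0.0, 98.3]
wrist_force: [0.8, 0.2, -1.4]
opening: 0.0094
grasp_force: 83.2
```

Run:
```python
from h import *
c=shot('top','t2.png')
for q in ('insert','bin_in'): print(q,[(np.round(a['pixel']).tolist(),round(a['p'],2),onz(c,a['pixel'],{'insert':.21}.get(q,.004)).round(3)[:2].tolist()) for a in bot.landmark_of('top',q)[:4]])
c=shot('wrist','w4.png')
```

```text
insert [([271.0, 283.0], 0.93, [0.355, 0.024]), ([206.0, 194.0], 0.82, [0.607, 0.187]), ([402.0, 185.0], 0.74, [0.597, -0.35])]
bin_in [([283.0, 212.0], 0.74, [0.585, -0.021]), ([385.0, 199.0], 0.71, [0.606, -0.348]), ([441.0, 263.0], 0.38, [0.393, -0.499])]
```

View pics/w4.png

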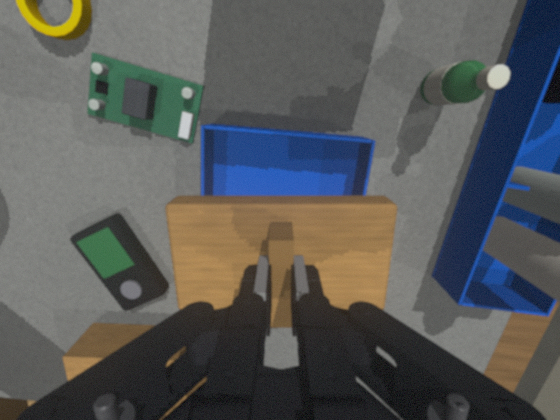

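send_rows:
  moves: [0.1, 0, -1, 0, 0, 0, 1, 0.1, 0, -1, 0, 0, 0, 1, 0, 0, -1, 0, 0, 0, 1, 0, 0, -1, 0, 0, 0, 1, 0, 0, -1, 0, 0, 0, 1, 0, 0, -1, 0, 0, 0, 1, 0, 0, -1, 0, 0, 0, 1, 0, 0, -0.5, 0, 0, 0, 1]

```text
time: 15.98
ee_pos: [0.6049, -0.3459, 0.0308]
tcp_rot: [-179.9, -0.1, 98.4]
wrist_force: [0.3, -1.1, -1.1]
opening: 0.0092
grasp_force: 83.3
```

send_rows:
  moves: [0, 0, -0.3, 0, 0, 0, 1, 0, 0, -0.2, 0, 0, 0, 1, 0, 0, -0.1, 0, 0, 0, 1, 0, 0, 0, 0, 0, 0, 1]

```text
time: 16.48
ee_pos: [0.6054, -0.347, 0.0173]
tcp_rot: [180.0, 0.0, 98.4]
wrist_force: [0.5, 0.1, -1.4]
opening: 0.0099
grasp_force: 83.3
```

send_rows:
  moves: [0, 0, 0, 0, 0, 0, 0, 0, 0, 0, 0, 0, 0, 0, 0, 0, 0.5, 0, 0, 0, 0, 0, 0, 1, 0, 0, 0, 0, 0, 0, 1, 0, 0, 0, 0, 0, 0, 1, 0, 0, 0, 0, 0, 0, 1, 0, 0, 0, 0, 0, 0, 1, 0, 0, 0, 0]

```text
time: 17.48
ee_pos: [0.6053, -0.347, 0.1566]
tcp_rot: [179.9, 0.0, 98.4]
wrist_force: [0.5, 0.7, -0.0]
opening: 0.0427
grasp_force: 0.0
```

send_rows:
  moves: [0, 0, 1, 0, 0, 0, 0, 0, 0, 1, 0, 0, 0, 0, -0.18, 1, 1, 0, 0, 0, 0, -0.18, 1, 0.5, 0, 0, 0, 0, -0.18, 1, 0, 0, 0, 0, 0, -0.18, 1, 0, 0, 0, 0, 0, -0.18, 1, 0, 0, 0, 0, 0, -0.18, 1, 0, 0, 0, 0, 0]

```text
time: 18.48
ee_pos: [0.5777, -0.1953, 0.2422]
tcp_rot: [180.0, 0.0, 98.4]
wrist_force: [0.1, -0.4, -0.4]
opening: 0.043
grasp_force: 0.0
```

send_rows:
  moves: [-0.18, 1, 0, 0, 0, 0, 0, -0.18, 1, 0, 0, 0, 0, 0, -0.18, 1, 0, 0, 0, 0, 0, -0.18, 1, 0, 0, 0, 0, 0, -0.18, 1, 0, 0, 0, 0, 0, -0.18, 1, 0, 0, 0, 0, 0, -0.18, 1, 0, 0, 0, 0, 0, -0.18, 1, 0, 0, 0, 0, 0]

```text
time: 19.48
ee_pos: [0.5416, 0.0045, 0.2421]
tcp_rot: [180.0, -0.0, 98.4]
wrist_force: [0.5, -0.1, -0.6]
opening: 0.0427
grasp_force: 0.0
```

send_rows:
  moves: [-0.18, 1, 0, 0, 0, 0, 0, -0.18, 1, 0, 0, 0, 0, 0, -0.18, 1, 0, 0, 0, 0, 0, -0.18, 1, 0, 0, 0, 0, 0, -0.18, 1, 0, 0, 0, 0, 0, -0.18, 1, 0, 0, 0, 0, 0, -0.18, 1, 0, 0, 0, 0, 0, -0.18, 1, 0, 0, 0, 0, 0]

```text
time: 20.48
ee_pos: [0.5054, 0.2043, 0.2421]
tcp_rot: [180.0, -0.0, 98.4]
wrist_force: [-0.1, 0.1, 0.3]
opening: 0.043
grasp_force: 0.0
```

Run:
```python
from h import *
c=shot('wrist','w5.png'); o=bot.get_obs(); print('tcp',o['ee_pos'],o['q'].round())
for a in bot.landmark_of('wrist','pack0')[:5]: print(np.round(a['pixel']),round(a['p'],2),onz(c,a['pixel'],0).round(4)[:2])
for a in bot.trace('wrist','pack0')[:5]: 
    pts=np.argwhere(a['region'])[:,::-1]; P=np.array([onz(c,p,.022)[:2] for p in pts[::3]],np.float32); print(a['extent'],round(a['p'],2),cv2.minAreaRect(P))
```

```text
tcp [0.50488451 0.2065628  0.2418796 ] [ 22.   5.  14.  99.   0. 104.]
[293. 121.] 0.81 [0.5115 0.2775]
[319. 316.] 0.68 [ 0.6018 -0.0184]
[183.  88.] 0.56 [0.3672 0.2976]
[273.8, 88.6, 313.6, 156.3] 0.93 ((0.5131149291992188, 0.27748170495033264), (0.036638665944337845, 0.0799383670091629), 14.734529495239258)
[278.4, 0.0, 309.4, 25.5] 0.61 ((0.49035125970840454, 0.3926403522491455), (0.03569575771689415, 0.02536862902343273), 9.9359130859375)
[142.7, 55.9, 216.8, 110.4] 0.61 ((0.3674921691417694, 0.3009399175643921), (0.08233229070901871, 0.038542989641427994), 30.476186752319336)
```

View pics/w5.png

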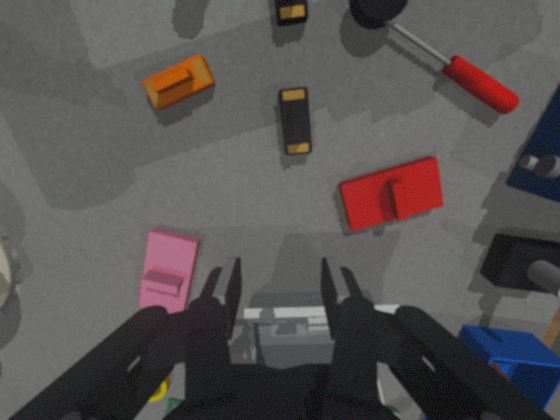

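send_rows:
  moves: [0.04, 0.37, -0.8, 0, 0, 0.092, 0, 0.04, 0.37, -0.8, 0, 0, 0.092, 0, 0.04, 0.37, -0.8, 0, 0, 0.092, 0, 0.04, 0.37, -0.8, 0, 0, 0.092, 0, 0.04, 0.37, -0.8, 0, 0, 0.092, 0, 0.04, 0.37, -0.8, 0, 0, 0.092, 0, 0.04, 0.37, -0.8, 0, 0, 0.092, 0, 0.04, 0.37, -0.8, 0, 0, 0.092, 0]

```text
time: 21.62
ee_pos: [0.5143, 0.2775, 0.0808]
tcp_rot: [180.0, 0.0, 104.7]
wrist_force: [-0.7, 0.3, -0.3]
opening: 0.0426
grasp_force: 0.0
```

send_rows:
  moves: [0, 0, 0, 0, 0, 0, 0, 0, 0, 0, 0, 0, 0, 0]

```text
time: 21.88
ee_pos: [0.5144, 0.2771, 0.0825]
tcp_rot: [180.0, 0.0, 104.7]
wrist_force: [-0.1, -0.1, -0.2]
opening: 0.0431
grasp_force: 0.0
```

Run:
```python
from h import *
c=shot('wrist'); o=bot.get_obs(); print('tcp',o['ee_pos'],o['tcp_rot'])
for a in bot.trace('wrist','pack0')[:3]: 
    pts=np.argwhere(a['region'])[:,::-1]; P=np.array([onz(c,p,.022)[:2] for p in pts[::5]],np.float32); print(a['extent'],round(a['p'],2),cv2.minAreaRect(P))
```

```text
tcp [0.5146526  0.27710802 0.08285544] [ 1.79937008e+02 -9.88964514e-03  1.04690413e+02]
[265.2, 0.0, 315.3, 70.7] 0.97 ((0.48734694719314575, 0.4045600891113281), (0.03545613959431648, 0.042793724685907364), 14.671392440795898)
[253.4, 168.7, 302.1, 261.5] 0.9 ((0.51314777135849, 0.27926409244537354), (0.035264499485492706, 0.08143917471170425), 15.027324676513672)
[39.8, 105.2, 162.6, 177.7] 0.74 ((0.3685348927974701, 0.3033755421638489), (0.08746816962957382, 0.03585826978087425), 30.474323272705078)
```

send_rows:
  moves: [-0.05, 0, -0.9, 0, 0, 0, 0, 0, 0, -0.9, 0, 0, 0, 0, 0, 0, -0.7, 0, 0, 0, 0, 0, 0, -0.4, 0, 0, 0, 0, 0, 0, -0.15, 0, 0, 0, 0, 0, 0, 0, 0, 0, 0, 0]

```text
time: 22.72
ee_pos: [0.5132, 0.2771, 0.0061]
tcp_rot: [180.0, -0.0, 104.7]
wrist_force: [0.6, -0.2, 0.0]
opening: 0.0429
grasp_force: 0.0
```

send_rows:
  moves: [0, 0, 0, 0, 0, 0, 0.4, 0, 0, 0, 0, 0, 0, 0.4, 0, 0, 0, 0, 0, 0, 1, 0, 0, 0, 0, 0, 0, 1, 0, 0, 0, 0, 0, 0, 1]

```text
time: 23.35
ee_pos: [0.5132, 0.2772, 0.0062]
tcp_rot: [180.0, -0.0, 104.7]
wrist_force: [-1.4, -0.5, 6.0]
opening: 0.0079
grasp_force: 80.7
```

send_rows:
  moves: [0, 0, 0.3, 0, 0, 0, 1, 0, 0, 1, 0, 0, 0, 1, 0, 0, 1, 0, 0, 0, 1, 0, 0, 1, 0, 0, 0, 1, 0, 0, 1, 0, 0, 0, 1, 0, 0, 1, 0, 0, 0, 1, 0, 0, 1, 0, 0, 0, 1]

```text
time: 24.22
ee_pos: [0.5128, 0.2769, 0.164]
tcp_rot: [-180.0, 0.0, 104.7]
wrist_force: [0.7, 0.4, -1.0]
opening: 0.0078
grasp_force: 79.8
```

send_rows:
  moves: [0.32, -1, 0.3, 0, 0, -0.035, 1, 0.32, -1, 0.3, 0, 0, -0.035, 1, 0.32, -1, 0.3, 0, 0, -0.035, 1, 0.32, -1, 0.3, 0, 0, -0.035, 1, 0.32, -1, 0.3, 0, 0, -0.035, 1, 0.32, -1, 0.3, 0, 0, -0.035, 1, 0.32, -1, 0.3, 0, 0, -0.035, 1, 0.32, -1, 0.3, 0, 0, -0.035, 1]

```text
time: 25.22
ee_pos: [0.5771, 0.0762, 0.2234]
tcp_rot: [-180.0, -0.0, 102.3]
wrist_force: [0.6, 0.4, -1.5]
opening: 0.0082
grasp_force: 79.8
```

send_rows:
  moves: [0.32, -1, 0.2, 0, 0, -0.035, 1, 0.32, -1, 0.2, 0, 0, -0.035, 1, 0.32, -1, 0.2, 0, 0, -0.035, 1, 0.3, -1, 0.2, 0, 0, -0.035, 1, 0, 0, 0, 0, 0, 0, 1]

```text
time: 25.85
ee_pos: [0.6088, -0.0244, 0.2431]
tcp_rot: [-180.0, 0.0, 101.0]
wrist_force: [0.4, 0.9, -1.9]
opening: 0.0079
grasp_force: 79.8
```

```bash
cat >> h.py <<'E'
def tub(c,cam='wrist'):
    P={}
    for q,z in (('cover_hinge',.0625),('lid_hinge',.068)):
        r=bot.landmark_of(cam,q); P[q]=onz(c,r[0]['pixel'],z)[:2]; print(q,r[0]['pixel'],r[0]['p'],P[q].round(4))
    d=P['cover_hinge']-P['lid_hinge'];u=d/np.linalg.norm(d);print('len',np.linalg.norm(d),'yaw',np.degrees(np.arctan2(u[1],u[0]))-90,'ctr',(P['lid_hinge']+u*.051).round(4),(P['cover_hinge']-u*.048).round(4))
E
python3 - <<'E'
from h import *
c=shot('wrist','w6.png'); o=bot.get_obs(); print('tcp',o['ee_pos'],o['tcp_rot'],o['grasp_force']); tub(c)
E
```

```text
tcp [ 0.60855448 -0.02342477  0.24302639] [-1.79973923e+02 -1.51496642e-02  1.01018272e+02] 79.77747559547424
cover_hinge [259.3, 140.7] 0.93 [0.5758 0.0217]
lid_hinge [267.0, 170.7] 0.53 [ 0.5905 -0.0095]
len 0.034566964510037636 yaw 25.232633598864865 ctr [0.5688 0.0366] [ 0.5962 -0.0217]
```

View pics/w6.png

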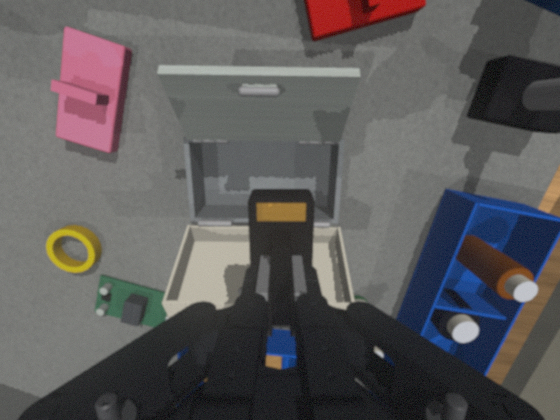

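send_rows:
  moves: [0, -0.05, -1, 0, 0, 0, 1, 0, 0, -1, 0, 0, 0, 1, 0, 0, -1, 0, 0, 0, 1, 0, 0, -1, 0, 0, 0, 1, 0, 0, -1, 0, 0, 0, 1, 0, 0, -1, 0, 0, 0, 1, 0, 0, -0.8, 0, 0, 0, 1, 0, 0, 0, 0, 0, 0, 1]

```text
time: 27.0
ee_pos: [0.6072, -0.0233, 0.0716]
tcp_rot: [-179.8, -0.1, 101.2]
wrist_force: [-0.2, -0.1, -0.6]
opening: 0.0075
grasp_force: 79.8
```

send_rows:
  moves: [0, 0, -0.4, 0, 0, 0, 1, 0, 0, -0.4, 0, 0, 0, 1, 0, 0, 0, 0, 0, 0, 1]

```text
time: 27.38
ee_pos: [0.6082, -0.0236, 0.0524]
tcp_rot: [-179.9, -0.1, 101.1]
wrist_force: [-0.5, 3.3, -3.2]
opening: 0.0075
grasp_force: 79.6
```

send_rows:
  moves: [0, 0, -0.4, 0, 0, 0, 1, 0, 0, -0.4, 0, 0, 0, 1, 0, 0, -0.3, 0, 0, 0, 1, 0, 0, 0, 0, 0, 0, 1]

```text
time: 27.88
ee_pos: [0.6079, -0.0245, 0.0247]
tcp_rot: [-179.9, 0.0, 101.1]
wrist_force: [0.4, -0.3, -1.8]
opening: 0.0076
grasp_force: 79.8
```

send_rows:
  moves: [0, 0, -0.25, 0, 0, 0, 1, 0, 0, -0.2, 0, 0, 0, 1, 0, 0, 0, 0, 0, 0, 1]

```text
time: 28.25
ee_pos: [0.6082, -0.0242, 0.0139]
tcp_rot: [-180.0, -0.0, 101.1]
wrist_force: [-0.4, 0.4, -0.4]
opening: 0.0078
grasp_force: 79.8
```

send_rows:
  moves: [0, 0, 0, 0, 0, 0, 0.3, 0, 0, 0, 0, 0, 0, 0.3, 0, 0, 0.3, 0, 0, 0, 0.3, 0, 0, 1, 0, 0, 0, 0.3, 0, 0, 1, 0, 0, 0, 0.3, 0, 0, 1, 0, 0, 0, 0.3, 0, 0, 1, 0, 0, 0, 0.3, 0, 0, 1, 0, 0, 0, 0.3]

```text
time: 29.25
ee_pos: [0.6086, -0.0242, 0.1487]
tcp_rot: [179.9, 0.0, 101.1]
wrist_force: [0.1, -0.4, -1.0]
opening: 0.0298
grasp_force: 0.0
```

send_rows:
  moves: [0, 0, 1, 0, 0, 0, 0, 0, 0, 1, 0, 0, 0, 0, 0, 0, 1, 0, 0, 0, 0, 0, 0, 0, 0, 0, 0, 0]

```text
time: 29.75
ee_pos: [0.6093, -0.0242, 0.2246]
tcp_rot: [179.8, 0.1, 101.1]
wrist_force: [0.1, -0.3, -0.8]
opening: 0.0427
grasp_force: 0.0
```

Run:
```python
from h import *
c=shot('wrist','w7.png'); o=bot.get_obs(); print('tcp',o['ee_pos'],o['tcp_rot']); tub(c)
for a in bot.trace('wrist','pack0')[:4]: 
    pts=np.argwhere(a['region'])[:,::-1]; P=np.array([onz(c,p,.028)[:2] for p in pts[::5]],np.float32); print(a['extent'],round(a['p'],2),cv2.minAreaRect(P))
c=shot('top','t3.png')
for a in bot.trace('top','pack0')[:5]: 
    pts=np.argwhere(a['region'])[:,::-1]; P=np.array([onz(c,p,.022)[:2] for p in pts],np.float32); print(a['extent'],round(a['p'],2),cv2.minAreaRect(P))
```

```text
tcp [ 0.60895828 -0.0241902   0.22290626] [1.79890278e+02 2.76174886e-02 1.01094391e+02]
cover_hinge [256.9, 140.3] 0.86 [0.5753 0.0236]
lid_hinge [262.1, 233.4] 0.93 [ 0.5994 -0.08  ]
len 0.1064236279527391 yaw 13.093579505521802 ctr [ 0.5878 -0.0304] [ 0.5862 -0.0231]
[264.8, 151.5, 294.5, 209.1] 0.88 ((0.6088748574256897, -0.02280712127685547), (0.035758718848228455, 0.08012362569570541), 10.26345157623291)
[143.5, 61.2, 363.1, 335.3] 0.37 ((0.5798243284225464, -0.0789414793252945), (0.26515018939971924, 0.3681003153324127), 9.351713180541992)
[129.1, 242.2, 158.4, 263.4] 0.87 ((0.480153352022171, 0.4191788136959076), (0.039463598281145096, 0.08354481309652328), 16.13304328918457)
[172.3, 277.6, 194.8, 302.9] 0.82 ((0.36476442217826843, 0.2988071143627167), (0.07914969325065613, 0.036773815751075745), 32.2147216796875)
[239.2, 183.8, 256.1, 224.4] 0.31 ((0.6158831119537354, 0.09013662487268448), (0.04447469860315323, 0.13588352501392365), 87.02434539794922)
```

send_rows:
  moves: [-0.3, 1, 0, 0, 0, 0.027, 0, -0.3, 1, 0, 0, 0, 0.027, 0, -0.3, 1, 0, 0, 0, 0.027, 0, -0.3, 1, 0, 0, 0, 0.027, 0, -0.3, 1, 0, 0, 0, 0.027, 0, -0.3, 1, 0, 0, 0, 0.027, 0, -0.3, 1, 0, 0, 0, 0.027, 0, -0.3, 1, 0, 0, 0, 0.027, 0]

```text
time: 31.05
ee_pos: [0.548, 0.1765, 0.2213]
tcp_rot: [-179.9, 0.0, 103.0]
wrist_force: [-0.6, -0.2, 0.3]
opening: 0.0423
grasp_force: 0.0
```

send_rows:
  moves: [-0.3, 1, 0, 0, 0, 0.027, 0, -0.3, 1, 0, 0, 0, 0.027, 0, -0.3, 1, -0.4, 0, 0, 0.027, 0, -0.3, 1, -0.4, 0, 0, 0.027, 0, -0.3, 1, -0.5, 0, 0, 0.027, 0, -0.3, 1, -0.5, 0, 0, 0.027, 0, -0.3, 1, -0.5, 0, 0, 0.027, 0, -0.3, 1, -0.5, 0, 0, 0.027, 0]

```text
time: 32.05
ee_pos: [0.4879, 0.3764, 0.1509]
tcp_rot: [-179.9, 0.0, 104.8]
wrist_force: [0.3, -0.3, 0.2]
opening: 0.0429
grasp_force: 0.0
```

send_rows:
  moves: [0, 0, -0.3, 0, 0, 0, 0, 0, 0, 0, 0, 0, 0, 0]

```text
time: 32.3
ee_pos: [0.4883, 0.3751, 0.1436]
tcp_rot: [-179.9, 0.0, 104.8]
wrist_force: [0.9, 0.5, 0.2]
opening: 0.0426
grasp_force: 0.0
```

Run:
```python
from h import *
c=shot('wrist','w8.png'); o=bot.get_obs(); print('tcp',o['ee_pos'],o['tcp_rot'])
for a in bot.trace('wrist','pack0')[:3]: 
    pts=np.argwhere(a['region'])[:,::-1]; P=np.array([onz(c,p,.022)[:2] for p in pts[::5]],np.float32); print(a['extent'],round(a['p'],2),cv2.minAreaRect(P), c['color'][a['region']].mean(0))
```

```text
tcp [0.48856648 0.37504563 0.14432897] [-1.79966800e+02  2.49354329e-02  1.04777002e+02]
[269.8, 104.5, 308.7, 187.8] 0.83 ((0.4820525646209717, 0.42438697814941406), (0.03659834712743759, 0.07928645610809326), 16.433652877807617) [61.3233106  54.56974582 44.27061376]
[111.3, 207.4, 191.2, 260.9] 0.66 ((0.3681279718875885, 0.3064311444759369), (0.08619002997875214, 0.03791482746601105), 30.861190795898438) [154.41565153  84.87781469  35.49907715]
```

send_rows:
  moves: [-0.13, 1, -0.5, 0, 0, 0.1, 0, -0.13, 0.95, -0.5, 0, 0, 0.09, 0, 0, 0, -1, 0, 0, 0, 0, 0, 0, -1, 0, 0, 0, 0, 0, 0, -1, 0, 0, 0, 0, 0, 0, -0.8, 0, 0, 0, 0, 0, 0, -0.5, 0, 0, 0, 0, 0, 0, 0, 0, 0, 0, 0]

```text
time: 33.4
ee_pos: [0.4816, 0.4245, 0.0111]
tcp_rot: [-179.9, 0.0, 106.5]
wrist_force: [-0.2, 0.1, -0.7]
opening: 0.0426
grasp_force: 0.0
```

send_rows:
  moves: [0, 0, -0.2, 0, 0, 0, 0, 0, 0, 0, 0, 0, 0, 0.4, 0, 0, 0, 0, 0, 0, 0.4, 0, 0, 0, 0, 0, 0, 1, 0, 0, 0, 0, 0, 0, 1, 0, 0, 0, 0, 0, 0, 1]

```text
time: 34.15
ee_pos: [0.4821, 0.4247, 0.0074]
tcp_rot: [180.0, -0.0, 106.4]
wrist_force: [-1.1, -1.0, 3.4]
opening: 0.0077
grasp_force: 79.4
```

send_rows:
  moves: [0, 0, 0.3, 0, 0, 0, 1, 0, 0, 1, 0, 0, 0, 1, 0, 0, 1, 0, 0, 0, 1, 0, 0, 1, 0, 0, 0, 1, 0, 0, 1, 0, 0, 0, 1, 0, 0, 1, 0, 0, 0, 1, 0, -0.2, 1, 0, 0, 0, 1]

```text
time: 35.02
ee_pos: [0.4819, 0.4196, 0.1654]
tcp_rot: [-180.0, -0.0, 106.5]
wrist_force: [0.3, 0.5, -1.0]
opening: 0.0077
grasp_force: 78.9
```

send_rows:
  moves: [0.19, -1, 0.3, 0, 0, -0.035, 1, 0.19, -1, 0.3, 0, 0, -0.035, 1, 0.19, -1, 0.3, 0, 0, -0.035, 1, 0.19, -1, 0.3, 0, 0, -0.035, 1, 0.19, -1, 0.3, 0, 0, -0.035, 1, 0.19, -1, 0.3, 0, 0, -0.035, 1, 0.19, -1, 0.3, 0, 0, -0.035, 1, 0.19, -1, 0.3, 0, 0, -0.035, 1]

```text
time: 36.02
ee_pos: [0.5198, 0.2171, 0.2242]
tcp_rot: [-179.9, 0.0, 103.9]
wrist_force: [-0.6, 0.0, -0.8]
opening: 0.0076
grasp_force: 78.9
```

send_rows:
  moves: [0.19, -1, 0, 0, 0, -0.035, 1, 0.19, -1, 0, 0, 0, -0.035, 1, 0.19, -1, 0, 0, 0, -0.035, 1, 0.19, -1, 0, 0, 0, -0.035, 1, 0.19, -1, 0, 0, 0, -0.035, 1, 0.19, -1, 0, 0, 0, -0.035, 1, 0.19, -1, 0, 0, 0, -0.035, 1, 0.19, -1, 0, 0, 0, -0.035, 1]

```text
time: 37.02
ee_pos: [0.5573, 0.0173, 0.2239]
tcp_rot: [-179.9, -0.0, 101.5]
wrist_force: [-0.6, -0.1, -0.3]
opening: 0.0079
grasp_force: 78.9
```

send_rows:
  moves: [0.19, -1, 0, 0, 0, -0.035, 1, 0.19, -1, 0, 0, 0, -0.035, 1, 0, 0, 0, 0, 0, 0, 1]

```text
time: 37.4
ee_pos: [0.5667, -0.033, 0.2238]
tcp_rot: [-179.9, -0.0, 100.8]
wrist_force: [-1.0, -0.4, -0.6]
opening: 0.0079
grasp_force: 78.9
```

Run:
```python
from h import *
c=shot('wrist','w9.png'); o=bot.get_obs(); print('tcp',o['ee_pos'],o['tcp_rot'],o['grasp_force'],o['opening'])
for a in bot.trace('wrist','pack0')[:3]: 
    pts=np.argwhere(a['region'])[:,::-1]; P=np.array([onz(c,p,.028)[:2] for p in pts[::5]],np.float32); print(a['extent'],round(a['p'],2),cv2.minAreaRect(P))
    P=np.array([onz(c,p,o['ee_pos'][2]+.014)[:2] for p in pts[::5]],np.float32); print('  held?',cv2.minAreaRect(P))
```

```text
tcp [ 0.5667235  -0.03194627  0.22391894] [-1.79932745e+02 -1.96245227e-02  1.00883508e+02] 78.92909288406372 0.007771947515664415
[250.2, 186.2, 313.8, 324.2] 0.97 ((0.5875380635261536, -0.14097356796264648), (0.08415200561285019, 0.20234712958335876), 10.941534042358398)
  held? ((0.5672489404678345, -0.03170349448919296), (0.035408731549978256, 0.08514180779457092), 10.941619873046875)
[301.1, 147.6, 332.6, 212.6] 0.92 ((0.6089810132980347, -0.023216739296913147), (0.03758642077445984, 0.08212678879499435), 11.947463035583496)
  held? ((0.5762714743614197, 0.017845135182142258), (0.015815267339348793, 0.0345565527677536), 11.947402954101562)
[203.9, 62.1, 420.3, 142.3] 0.32 ((0.5838546752929688, 0.06378217786550522), (0.24098312854766846, 0.08617956191301346), 10.770289421081543)
  held? ((0.5656989216804504, 0.05445173755288124), (0.10139870643615723, 0.036261845380067825), 10.770273208618164)
```

send_rows:
  moves: [0, 0.04, -1, 0, 0, 0, 1, 0, 0, -1, 0, 0, 0, 1, 0, 0, -1, 0, 0, 0, 1, 0, 0, -1, 0, 0, 0, 1, 0, 0, -1, 0, 0, 0, 1, 0, 0, -1, 0, 0, 0, 1, 0, 0, 0, 0, 0, 0, 1]

```text
time: 38.38
ee_pos: [0.5658, -0.0289, 0.0726]
tcp_rot: [-179.8, -0.1, 101.1]
wrist_force: [-0.7, 0.4, -0.5]
opening: 0.0079
grasp_force: 78.9
```

send_rows:
  moves: [0, 0, -0.4, 0, 0, 0, 1, 0, 0, -0.4, 0, 0, 0, 1, 0, 0, -0.4, 0, 0, 0, 1, 0, 0, 0, 0, 0, 0, 1]

```text
time: 38.88
ee_pos: [0.5669, -0.0294, 0.0435]
tcp_rot: [-179.9, -0.0, 101.0]
wrist_force: [-0.1, -0.1, -0.8]
opening: 0.0079
grasp_force: 78.9
```

send_rows:
  moves: [0, 0, -0.4, 0, 0, 0, 1, 0, 0, -0.4, 0, 0, 0, 1, 0, 0, -0.3, 0, 0, 0, 1, 0, 0, 0, 0, 0, 0, 1]

```text
time: 39.38
ee_pos: [0.567, -0.0294, 0.0161]
tcp_rot: [-179.9, -0.0, 101.0]
wrist_force: [1.4, -0.9, -0.6]
opening: 0.0082
grasp_force: 78.9
```

send_rows:
  moves: [0, 0, -0.1, 0, 0, 0, 1, 0, 0, 0, 0, 0, 0, 0.3, 0, 0, 0, 0, 0, 0, 0.3, 0, 0, 0.3, 0, 0, 0, 0.3, 0, 0, 1, 0, 0, 0, 0.3, 0, 0, 1, 0, 0, 0, 0.3, 0, 0, 1, 0, 0, 0, 0.3, 0, 0, 1, 0, 0, 0, 0.3]

```text
time: 40.38
ee_pos: [0.5676, -0.0294, 0.1236]
tcp_rot: [180.0, 0.0, 101.0]
wrist_force: [-0.4, -0.2, -0.3]
opening: 0.0298
grasp_force: 0.0
```

send_rows:
  moves: [0, 0, 1, 0, 0, 0, 1, 0, 0, 1, 0, 0, 0, 1, 0, 0, 1, 0, 0, 0, 1, 0, 0, 1, 0, 0, 0, 1, 0, 0, 0, 0, 0, 0, 1]

```text
time: 41.0
ee_pos: [0.5683, -0.0295, 0.2245]
tcp_rot: [179.8, 0.1, 101.0]
wrist_force: [-0.4, 0.3, -0.2]
opening: -0.0001
grasp_force: 0.0
```

Run:
```python
from h import *
c=shot('wrist','w10.png'); o=bot.get_obs(); print('tcp',o['ee_pos'],o['tcp_rot'],o['opening']);tub(c)
for a in bot.trace('wrist','pack0')[:3]: 
    pts=np.argwhere(a['region'])[:,::-1]; P=np.array([onz(c,p,.028)[:2] for p in pts[::5]],np.float32); print(a['extent'],round(a['p'],2),cv2.minAreaRect(P))
print(bot.landmark_of('wrist','cover_edge')[:2])
c=shot('top','t4.png')
for q in ('pack0','board'):
  for a in bot.trace('top',q)[:5]: 
    pts=np.argwhere(a['region'])[:,::-1]; P=np.array([onz(c,p,.004 if q=='board' else .022)[:2] for p in pts],np.float32); print(q,a['extent'],round(a['p'],2),cv2.minAreaRect(P))
```

```text
tcp [ 0.56794148 -0.02947006  0.22284966] [1.79896632e+02 2.70570353e-02 1.01023853e+02] -1.0638566166926712e-06
cover_hinge [296.9, 145.8] 0.84 [0.5779 0.0209]
lid_hinge [296.3, 232.4] 0.9 [ 0.5975 -0.0764]
len 0.09926364403232722 yaw 11.37197324976384 ctr [ 0.5874 -0.0264] [ 0.5874 -0.0262]
[268.5, 144.5, 294.3, 210.5] 0.81 ((0.5674989819526672, -0.028073307126760483), (0.034799665212631226, 0.0801631361246109), 11.71703815460205)
[295.8, 151.5, 327.6, 214.2] 0.57 ((0.6079766750335693, -0.022826626896858215), (0.036174286156892776, 0.08030563592910767), 10.433318138122559)
[{'pixel': [306.2, 71.0], 'p': 0.77}]
pack0 [172.0, 276.7, 196.5, 303.3] 0.67 ((0.36679577827453613, 0.2966499328613281), (0.08244168013334274, 0.04258982464671135), 32.21472930908203)
board [355.7, 236.9, 376.8, 279.4] 0.96 ((0.4244321584701538, -0.27584215998649597), (0.0744989812374115, 0.1295577883720398), 83.74857330322266)
board [243.0, 170.3, 332.1, 236.2] 0.54 ((0.6108183860778809, -0.03652229905128479), (0.18256303668022156, 0.2818126678466797), 5.248810768127441)
```

View pics/w10.png

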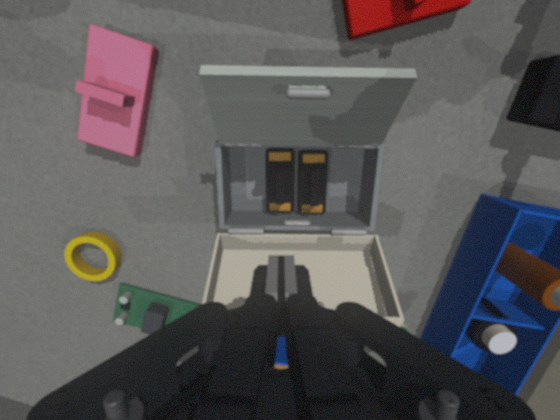

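send_rows:
  moves: [-0.066, 0.92, 0, 0, 0, 0, 1, -0.066, 0.92, 0, 0, 0, 0, 1, -0.066, 0.92, 0, 0, 0, 0, 1, -0.066, 0.92, 0, 0, 0, 0, 1, -0.066, 0.92, 0, 0, 0, 0, 1, -0.066, 0.92, 0, 0, 0, 0, 1, -0.066, 0.92, 0, 0, 0, 0, 1, 0, 0, 0, 0, 0, 0, 1]

```text
time: 42.4
ee_pos: [0.5557, 0.1327, 0.2216]
tcp_rot: [-180.0, -0.0, 101.1]
wrist_force: [-0.3, -0.6, -0.1]
opening: -0.0002
grasp_force: 0.0
```

send_rows:
  moves: [0, 0, -1, 0, 0, 0, 1, 0, 0, -1, 0, 0, 0, 1, 0, 0, -1, 0, 0, 0, 1, 0, 0, -1, 0, 0, 0, 1, 0, 0, -1, 0, 0, 0, 1, 0, 0, 0, 0, 0, 0, 1]

```text
time: 43.15
ee_pos: [0.5548, 0.1306, 0.0951]
tcp_rot: [-179.8, 0.0, 101.0]
wrist_force: [0.0, 0.3, 0.1]
opening: -0.0
grasp_force: 0.0
```

send_rows:
  moves: [0.12, -0.6, 0, 0, 0, 0, 1, 0.12, -0.6, 0, 0, 0, 0, 1, 0.12, -0.6, 0, 0, 0, 0, 1, 0.08, -0.4, 0, 0, 0, 0, 1, 0.08, -0.4, 0, 0, 0, 0, 1]

```text
time: 43.78
ee_pos: [0.5692, 0.0657, 0.0971]
tcp_rot: [180.0, 0.0, 101.0]
wrist_force: [0.3, 0.8, -0.0]
opening: 0.0001
grasp_force: 0.3
```

send_rows:
  moves: [0.08, -0.4, 0, 0, 0, 0, 1, 0.08, -0.4, 0, 0, 0, 0, 1, 0.08, -0.4, 0, 0, 0, 0, 1, 0.08, -0.4, 0, 0, 0, 0, 1, 0.08, -0.4, 0, 0, 0, 0, 1]

```text
time: 44.4
ee_pos: [0.5791, 0.0159, 0.0969]
tcp_rot: [-180.0, -0.0, 101.0]
wrist_force: [-0.2, 0.5, -0.3]
opening: 0.0004
grasp_force: 0.1
```

send_rows:
  moves: [0.08, -0.4, 0, 0, 0, 0, 1, 0.08, -0.4, 0, 0, 0, 0, 1, 0.08, -0.4, 0, 0, 0, 0, 1, 0, 0, 0, 0, 0, 0, 1]

```text
time: 44.9
ee_pos: [0.5851, -0.0142, 0.0969]
tcp_rot: [-180.0, 0.0, 101.0]
wrist_force: [-0.2, 0.4, 1.0]
opening: -0.0001
grasp_force: 0.0
```

Run:
```python
from h import *
o=bot.get_obs(); print('tcp',o['ee_pos'],o['wrist_force'])
for k in ('top','wrist','scene'):
  c=shot(k,k+'11.png')
  for q in ('cover_edge','cover_middle'):
    print(k,q,[(a['pixel'],round(a['p'],2),onz(c,a['pixel'],.065).round(3),onz(c,a['pixel'],.12).round(3)) for a in bot.landmark_of(k,q)[:2]])
```

```text
tcp [ 0.58506163 -0.01420306  0.09694065] [-0.23838617  0.40092351  1.03601423]
top cover_edge [([161.3, 189.1], 0.29, array([0.67 , 0.347, 0.065]), array([0.654, 0.332, 0.12 ]))]
top cover_middle [([341.6, 288.8], 0.55, array([ 0.332, -0.178,  0.065]), array([ 0.331, -0.171,  0.12 ]))]
wrist cover_edge []
wrist cover_middle [([283.7, 254.5], 0.9, array([ 0.591, -0.03 ,  0.065]), array([ 0.585, -0.003,  0.12 ]))]
scene cover_edge [([263.3, 208.3], 0.56, array([ 0.583, -0.072,  0.065]), array([ 0.611, -0.049,  0.12 ]))]
scene cover_middle [([274.7, 214.9], 0.66, array([ 0.582, -0.033,  0.065]), array([ 0.61 , -0.012,  0.12 ]))]
```

send_rows:
  moves: [0.1, -0.52, 0, -0.49, -0.1, 0, 1, 0.1, -0.52, 0, -0.49, -0.1, 0, 1, 0.1, -0.52, 0, -0.49, -0.1, 0, 1, 0.1, -0.52, 0, 0, 0, 0, 1, 0, 0, 0, 0, 0, 0, 1]

```text
time: 45.98
ee_pos: [0.5951, -0.0661, 0.097]
tcp_rot: [179.9, 12.8, 101.0]
wrist_force: [-0.7, -0.2, -0.5]
opening: 0.0002
grasp_force: 0.0
```

send_rows:
  moves: [0, 0, -0.6, 0, 0, 0, 1, 0, 0, -0.4, 0, 0, 0, 1, 0, 0, -0.2, 0, 0, 0, 1, 0, 0, 0, 0, 0, 0, 1]

```text
time: 46.48
ee_pos: [0.5946, -0.0653, 0.0663]
tcp_rot: [179.9, 12.9, 101.0]
wrist_force: [-0.5, 0.1, -0.1]
opening: -0.0002
grasp_force: 0.0
```

send_rows:
  moves: [0, 0, -0.15, 0, 0, 0, 1, 0, 0, -0.15, 0, 0, 0, 1, 0, 0, 0, 0, 0, 0, 1]

```text
time: 46.85
ee_pos: [0.5948, -0.0654, 0.0592]
tcp_rot: [179.9, 12.9, 101.0]
wrist_force: [-0.2, 0.3, 0.7]
opening: 0.0001
grasp_force: 0.0
```

send_rows:
  moves: [0, 0, -0.12, 0, 0, 0, 1, 0, 0, 0, 0, 0, 0, 1]

```text
time: 47.1
ee_pos: [0.5952, -0.0657, 0.057]
tcp_rot: [179.8, 12.9, 101.0]
wrist_force: [-0.7, -1.1, 2.3]
opening: 0.0002
grasp_force: 1.3
```

send_rows:
  moves: [0, 0, -0.12, 0, 0, 0, 1, 0, 0, 0, 0, 0, 0, 1]

```text
time: 47.35
ee_pos: [0.5951, -0.0655, 0.0535]
tcp_rot: [179.9, 12.9, 101.0]
wrist_force: [0.5, 0.5, 2.7]
opening: 0.0001
grasp_force: 0.9
```

send_rows:
  moves: [0, 0, -0.12, 0, 0, 0, 1, 0, 0, 0, 0, 0, 0, 1]

```text
time: 47.6
ee_pos: [0.5946, -0.0652, 0.0498]
tcp_rot: [179.9, 12.9, 101.0]
wrist_force: [-0.1, 0.5, 0.0]
opening: -0.0
grasp_force: 0.0
```

send_rows:
  moves: [0, 0, -0.08, 0, 0, 0, 1, 0, 0, 0, 0, 0, 0, 1]

```text
time: 47.85
ee_pos: [0.5947, -0.0653, 0.0481]
tcp_rot: [179.9, 12.9, 101.0]
wrist_force: [0.7, -0.2, 0.6]
opening: 0.0002
grasp_force: 0.0
```

send_rows:
  moves: [0, 0, -0.1, 0, 0, 0, 1, 0, 0, 0, 0, 0, 0, 1]

```text
time: 48.1
ee_pos: [0.5949, -0.0654, 0.0458]
tcp_rot: [179.9, 12.9, 101.0]
wrist_force: [0.3, 0.1, -0.0]
opening: -0.0003
grasp_force: 0.0
```

send_rows:
  moves: [0, 0, -0.06, 0, 0, 0, 1, 0, 0, 0, 0, 0, 0, 1]

```text
time: 48.35
ee_pos: [0.5952, -0.0654, 0.0453]
tcp_rot: [179.8, 12.9, 101.0]
wrist_force: [-1.1, 0.8, 5.2]
opening: 0.0003
grasp_force: 2.7
```

send_rows:
  moves: [0, 0, -0.06, 0, 0, 0, 1, 0, 0, 0, 0, 0, 0, 1]

```text
time: 48.6
ee_pos: [0.5954, -0.0655, 0.0448]
tcp_rot: [179.8, 12.9, 101.0]
wrist_force: [-4.9, 1.4, 11.0]
opening: 0.0001
grasp_force: 6.2
```

send_rows:
  moves: [0, 0, -0.06, 0, 0, 0, 1, 0, 0, 0.5, 0, 0, 0, 1, 0, 0, 1, 0.49, 0.1, 0, 1, 0, 0, 1, 0.49, 0.1, 0, 1, 0, 0, 1, 0.49, 0.1, 0, 1, 0, 0, 1, 0, 0, 0, 1, 0, 0, 1, 0, 0, 0, 1, 0, 0, 1.0, 0, 0, 0, 1]

```text
time: 49.6
ee_pos: [0.5949, -0.0655, 0.2048]
tcp_rot: [-180.0, -0.0, 101.0]
wrist_force: [1.1, -0.5, 0.9]
opening: -0.0002
grasp_force: 0.0
```

send_rows:
  moves: [0, 0, 0.3, 0, 0, 0, -1, 0, 0, 0, 0, 0, 0, -1]

```text
time: 49.85
ee_pos: [0.5951, -0.0654, 0.2113]
tcp_rot: [180.0, 0.0, 101.0]
wrist_force: [0.8, 0.4, -0.1]
opening: 0.0357
grasp_force: 0.0
```

Run:
```python
from h import *
c=shot('wrist','w12.png'); o=bot.get_obs(); print('tcp',o['ee_pos'],o['tcp_rot'],o['wrist_force']);tub(c)
print([(a['pixel'],a['p'],onz(c,a['pixel'],.065)) for a in bot.landmark_of('wrist','cover_middle')[:2]])
r=bot.trace('wrist','cover')
print([(a['extent'],a['p']) for a in r[:2]])
cv2.imwrite('pics/w12.png',c['color'][:,:,::-1])
```

```text
tcp [ 0.59486955 -0.06538384  0.21059226] [-1.79950632e+02 -1.63741209e-02  1.01026749e+02] [-1.32988428  0.12627585 -0.40095781]
cover_hinge [277.3, 104.1] 0.97 [0.5755 0.0225]
lid_hinge [280.2, 203.4] 0.72 [ 0.5977 -0.0771]
len 0.10199635379987283 yaw 12.571536956327776 ctr [ 0.5866 -0.0273] [ 0.5859 -0.0244]
[([281.3, 151.0], 0.77, array([ 0.58817191, -0.02186837,  0.065     ]))]
[([194.3, 108.0, 368.0, 201.8], 0.93), ([88.4, 263.5, 181.2, 322.3], 0.43)]
```

View pics/w12.png

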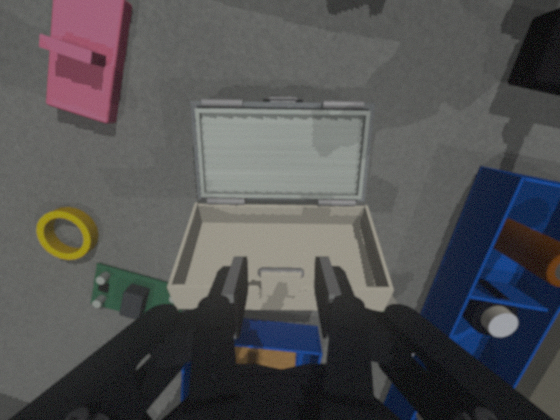

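Run:
```python
from h import *
c=shot('wrist'); a=bot.trace('wrist','cover')[0]
pts=np.argwhere(a['region'])[:,::-1]; P=np.array([onz(c,p,.069)[:2] for p in pts[::5]],np.float32); print(a['extent'],cv2.minAreaRect(P))
for p in [(282.5,104),(282.5,198),(282.5,110)]: print(onz(c,p,.069).round(4))
c=shot('top'); a=bot.trace('top','cover')[0]
pts=np.argwhere(a['region'])[:,::-1]; P=np.array([onz(c,p,.069)[:2] for p in pts],np.float32); print(a['extent'],cv2.minAreaRect(P))
```

```text
[193.4, 106.7, 369.4, 203.1] ((0.5893769860267639, -0.025737859308719635), (0.17405426502227783, 0.09147274494171143), 9.790535926818848)
[0.5798 0.0235 0.069 ]
[ 0.5981 -0.07    0.069 ]
[0.5809 0.018  0.069 ]
[263.7, 180.4, 272.5, 206.3] ((0.6342664957046509, 0.01622440293431282), (0.027601106092333794, 0.06926804035902023), 86.50390625)
```

send_rows:
  moves: [-0.83, -1, 0.1, 0, 0, -0.25, -1, -0.83, -1, 0.1, 0, 0, -0.25, -1, -0.83, -1, 0, 0, 0, -0.25, -1, -0.83, -1, 0, 0, 0, -0.25, -1, -0.83, -1, 0, 0, 0, -0.25, -1, -0.83, -1, 0, 0, 0, -0.25, -1, -0.83, -1, 0, 0, 0, -0.25, -1, -0.83, -1, 0, 0, 0, -0.25, -1]

```text
time: 51.3
ee_pos: [0.4282, -0.2662, 0.2165]
tcp_rot: [180.0, 0.0, 83.8]
wrist_force: [1.5, -0.3, -0.5]
opening: 0.0853
grasp_force: 0.0
```

send_rows:
  moves: [0, 0, 0, 0, 0, 0, -1]

```text
time: 51.42
ee_pos: [0.4279, -0.2666, 0.2167]
tcp_rot: [180.0, 0.0, 83.7]
wrist_force: [0.3, -0.1, -1.0]
opening: 0.0852
grasp_force: 0.0
```

Run:
```python
from h import *
c=shot('wrist','w13.png'); o=bot.get_obs(); print('tcp',o['ee_pos'],o['tcp_rot'])
for a in bot.trace('wrist','board')[:2]:
  pts=np.argwhere(a['region'])[:,::-1]; P=np.array([onz(c,p,.004)[:2] for p in pts[::3]],np.float32); print(a['extent'],a['p'],cv2.minAreaRect(P))
im=c['color'].astype(int); hsv=cv2.cvtColor(c['color'],cv2.COLOR_RGB2HSV); g=((hsv[...,0]>45)&(hsv[...,0]<90)&(hsv[...,1]>90)).astype(np.uint8)
n,l,s,ce=cv2.connectedComponentsWithStats(g)
for i in np.argsort(-s[1:,4])[:3]+1:
  pts=np.argwhere(l==i)[:,::-1]; P=np.array([onz(c,p,.004)[:2] for p in pts[::3]],np.float32); print('green',s[i],cv2.minAreaRect(P))
print([(a['pixel'],a['p'],onz(c,a['pixel'],0)) for a in bot.landmark_of('wrist','board')[:2]])
```

```text
tcp [ 0.42860734 -0.26590198  0.216599  ] [ 1.79981300e+02 -6.79980154e-04  8.37476375e+01]
[225.3, 155.0, 329.2, 215.0] 0.91 ((0.4237580895423889, -0.2746194899082184), (0.07234611362218857, 0.1301323026418686), 82.96277618408203)
green [ 230  159   99   52 2317] ((0.4250573515892029, -0.2744528353214264), (0.06718318909406662, 0.12577477097511292), 82.70134735107422)
green [ 241  305   53   44 1224] ((0.38099366426467896, -0.4951041340827942), (0.055927056819200516, 0.06529349088668823), 32.9822883605957)
green [230 171  10  38 103] ((0.3659055531024933, -0.27396532893180847), (0.05000586062669754, 0.010188354179263115), 83.4768295288086)
[([277.2, 183.2], 0.67, array([ 0.42315284, -0.27226876,  0.        ]))]
```

send_rows:
  moves: [-0.09, -0.17, -1, 0, 0, -0.05, -0.4, -0.09, -0.17, -1, 0, 0, -0.05, -0.4, 0, 0, -1, 0, 0, 0, -0.4, 0, 0, -1, 0, 0, 0, -0.4, 0, 0, -1, 0, 0, 0, -0.4, 0, 0, -1, 0, 0, 0, -0.4, 0, 0, -0.8, 0, 0, 0, -0.4, 0, 0, -0.4, 0, 0, 0, -0.4]

```text
time: 52.58
ee_pos: [0.4246, -0.2729, 0.0353]
tcp_rot: [-179.9, -0.0, 83.1]
wrist_force: [-0.2, 0.3, 0.4]
opening: 0.0602
grasp_force: 0.0
```

send_rows:
  moves: [0, 0, 0, 0, 0, 0, -0.4]

```text
time: 52.7
ee_pos: [0.4245, -0.2734, 0.0361]
tcp_rot: [-180.0, -0.0, 83.0]
wrist_force: [0.4, -0.2, -0.7]
opening: 0.0601
grasp_force: 0.0
```

send_rows:
  moves: [0, 0, -0.4, 0, 0, 0, -0.4, 0, 0, -0.4, 0, 0, 0, -0.4, 0, 0, -0.2, 0, 0, 0, -0.4, 0, 0, 0, 0, 0, 0, -0.4]

```text
time: 53.2
ee_pos: [0.4242, -0.2738, 0.011]
tcp_rot: [-180.0, -0.0, 83.0]
wrist_force: [-0.6, -0.3, 1.3]
opening: 0.0596
grasp_force: 0.0
```

send_rows:
  moves: [0, 0, -0.25, 0, 0, 0, -0.4, 0, 0, -0.25, 0, 0, 0, -0.4, 0, 0, 0, 0, 0, 0, -0.4]

```text
time: 53.58
ee_pos: [0.4241, -0.2737, -0.0017]
tcp_rot: [-179.9, -0.0, 83.0]
wrist_force: [0.4, -0.1, -0.6]
opening: 0.06
grasp_force: 0.0
```

send_rows:
  moves: [0, 0, -0.15, 0, 0, 0, -0.4, 0, 0, -0.15, 0, 0, 0, -0.4, 0, 0, 0, 0, 0, 0, -0.4]

```text
time: 53.95
ee_pos: [0.4243, -0.2738, -0.0089]
tcp_rot: [-180.0, -0.0, 83.0]
wrist_force: [-0.4, -0.5, 0.1]
opening: 0.06
grasp_force: 0.0
```

send_rows:
  moves: [0, 0, -0.1, 0, 0, 0, -0.4, 0, 0, 0, 0, 0, 0, 0, 0, 0, 0, 0, 0, 0, 0, 0, 0, 0, 0, 0, 0, 0.5, 0, 0, 0, 0, 0, 0, 1, 0, 0, 0, 0, 0, 0, 1, 0, 0, 0, 0, 0, 0, 1]
  squeeze: 80

```text
time: 54.82
ee_pos: [0.4247, -0.2741, -0.0106]
tcp_rot: [180.0, 0.0, 83.0]
wrist_force: [-0.7, 0.3, 5.8]
opening: 0.0261
grasp_force: 79.8
```

send_rows:
  moves: [0, 0, 0.3, 0, 0, 0, 1, 0, 0, 0.8, 0, 0, 0, 1, 0, 0, 0.9, 0, 0, 0, 1, 0, 0, 0, 0, 0, 0, 1]

```text
time: 55.32
ee_pos: [0.4253, -0.2745, 0.0404]
tcp_rot: [179.9, 0.1, 83.0]
wrist_force: [-0.5, -0.1, -3.1]
opening: 0.0261
grasp_force: 79.1
```

send_rows:
  moves: [0, 0, 1, 0, 0, 0, 1, 0, 0, 1, 0, 0, 0, 1, 0, 0, 1, 0, 0, 0, 1, 0, 0, 1, 0, 0, 0, 1, 0, 0, 1, 0, 0, 0, 1, 0, 0, 1, 0, 0, 0, 1, 0, 0, 1, 0, 0, 0, 1, 0.1, 0.2, 0, 0, 0, 0, 1]

```text
time: 56.32
ee_pos: [0.4275, -0.2693, 0.2144]
tcp_rot: [179.9, 0.0, 82.9]
wrist_force: [-0.7, 0.4, -1.3]
opening: 0.0261
grasp_force: 79.3
```

send_rows:
  moves: [0.65, 1, 0, 0, 0, 0.21, 1, 0.65, 1, 0, 0, 0, 0.21, 1, 0.65, 1, 0, 0, 0, 0.21, 1, 0.65, 1, 0, 0, 0, 0.21, 1, 0.65, 1, 0, 0, 0, 0.21, 1, 0.65, 1, 0, 0, 0, 0.21, 1, 0.65, 1, 0, 0, 0, 0.21, 1, 0.65, 1, 0, 0, 0, 0.21, 1]

```text
time: 57.32
ee_pos: [0.5571, -0.0676, 0.2116]
tcp_rot: [-179.9, -0.0, 97.5]
wrist_force: [-0.9, -0.1, -2.1]
opening: 0.0263
grasp_force: 79.2
```

send_rows:
  moves: [0.6, 1, 0, 0, 0, 0.21, 1, 0.6, 0.7, 0, 0, 0, 0.21, 1, 0, 0, 0, 0, 0, 0, 1]

```text
time: 57.7
ee_pos: [0.5871, -0.0249, 0.2112]
tcp_rot: [-179.8, -0.1, 101.1]
wrist_force: [0.1, -0.3, -2.1]
opening: 0.0261
grasp_force: 79.2
```

Run:
```python
from h import *
c=shot('wrist','w14.png'); o=bot.get_obs(); print('tcp',o['ee_pos'],o['tcp_rot'],o['opening'],o['grasp_force'],o['wrist_force'])
z=o['ee_pos'][2]+.015
for a in bot.trace('wrist','board')[:2]:
  pts=np.argwhere(a['region'])[:,::-1]; P=np.array([onz(c,p,z)[:2] for p in pts[::3]],np.float32); print(a['extent'],a['p'],cv2.minAreaRect(P))
hsv=cv2.cvtColor(c['color'],cv2.COLOR_RGB2HSV); g=((hsv[...,0]>45)&(hsv[...,0]<90)&(hsv[...,1]>90)).astype(np.uint8)
pts=np.argwhere(g)[:,::-1]; print(pts.min(0),pts.max(0))
r=pts[:,1].min(); top=pts[pts[:,1]<r+6]; print('top rows x',top[:,0].min(),top[:,0].max())
for x in (top[:,0].min(),top[:,0].max()): 
  y=pts[pts[:,0]==x][:,1].min(); print(x,y,onz(c,(x,y),z))
tub(c)
```

```text
tcp [ 0.58665617 -0.02573996  0.21175912] [-1.79835929e+02 -3.46210078e-02  1.01074879e+02] 0.026013141102279046 79.22770857810974 [-0.09469039 -0.63834952 -2.55129655]
[157.4, 201.9, 402.5, 324.8] 0.96 ((0.5880993008613586, -0.026595808565616608), (0.1296302080154419, 0.07410501688718796), 11.144753456115723)
[100  57] [559 419]
top rows x 532 547
532 60 [0.68071683 0.10017965 0.22675912]
547 57 [0.68686234 0.10263935 0.22675912]
cover_hinge [282.5, 144.1] 0.8 [0.5795 0.0256]Traceback (most recent call last):
  File "<stdin>", line 11, in <module>
  File "h.py", line 16, in tub
    r=bot.landmark_of(cam,q); P[q]=onz(c,r[0]['pixel'],z)[:2]; print(q,r[0]['pixel'],r[0]['p'],P[q].round(4))
                                         ~^^^
IndexError: list index out of range
```

send_rows:
  moves: [0.02, 0, -1, 0, 0, 0, 1, 0, 0, -1, 0, 0, 0, 1, 0, 0, -1, 0, 0, 0, 1, 0, 0, -1, 0, 0, 0, 1, 0, 0, -1, 0, 0, 0, 1, 0, 0, -0.3, 0, 0, 0, 1, 0, 0, 0, 0, 0, 0, 1]

```text
time: 58.78
ee_pos: [0.5872, -0.0268, 0.0816]
tcp_rot: [-180.0, -0.0, 101.0]
wrist_force: [-0.4, -0.1, -0.7]
opening: 0.0262
grasp_force: 79.2
```

Run:
```python
from h import *
c=shot('wrist','w15.png'); o=bot.get_obs(); print('tcp',o['ee_pos'],o['tcp_rot'],o['opening'],o['wrist_force'])
z=o['ee_pos'][2]+.015
for a in bot.trace('wrist','board')[:1]:
  pts=np.argwhere(a['region'])[:,::-1]; P=np.array([onz(c,p,z)[:2] for p in pts[::3]],np.float32); print(a['extent'],a['p'],cv2.minAreaRect(P))
for a in bot.trace('wrist','cover')[:1]:
  pts=np.argwhere(a['region'])[:,::-1]; P=np.array([onz(c,p,.07)[:2] for p in pts[::3]],np.float32); print(a['extent'],a['p'],cv2.minAreaRect(P))
for i,q in enumerate(['cover_middle','cover_hinge']):
  print(q,[(a['pixel'],a['p'],onz(c,a['pixel'],.065)) for a in bot.landmark_of('wrist',q)[:2]])
```

```text
tcp [ 0.58766335 -0.02668866  0.08235895] [1.79948494e+02 1.30141085e-02 1.00997146e+02] 0.02595967074252243 [-0.09274261  1.21446678 -1.54869109]
[157.0, 204.5, 402.2, 326.4] 0.78 ((0.5882041454315186, -0.028373844921588898), (0.12953303754329681, 0.07402880489826202), 10.585877418518066)
[141.3, 169.4, 425.7, 304.8] 0.9 ((0.5890711545944214, -0.02493217960000038), (0.1732940673828125, 0.09297482669353485), 10.112780570983887)
cover_middle []
cover_hinge [([279.8, 165.8], 0.56, array([0.57785483, 0.02307038, 0.065     ]))]
```

send_rows:
  moves: [0, 0.06, -0.4, 0, 0, 0, 1, 0, 0, -0.3, 0, 0, 0, 1, 0, 0, -0.2, 0, 0, 0, 1, 0, 0, -0.1, 0, 0, 0, 1, 0, 0, 0, 0, 0, 0, 1]

```text
time: 59.65
ee_pos: [0.5874, -0.0249, 0.0563]
tcp_rot: [-180.0, -0.0, 101.0]
wrist_force: [-0.2, 0.9, -2.1]
opening: 0.0261
grasp_force: 79.2
```

send_rows:
  moves: [0, 0, -0.08, 0, 0, 0, 1, 0, 0, 0, 0, 0, 0, 1]

```text
time: 59.9
ee_pos: [0.5876, -0.0249, 0.0545]
tcp_rot: [180.0, 0.0, 101.0]
wrist_force: [-0.4, -0.2, -1.8]
opening: 0.0258
grasp_force: 79.3
```

send_rows:
  moves: [0, 0, -0.03, 0, 0, 0, 1, 0, 0, 0, 0, 0, 0, 0, 0, 0, 0, 0, 0, 0, 0, 0, 0, 0, 0, 0, 0, -0.3, 0, 0, 0, 0, 0, 0, -0.3, 0, 0, 0.4, 0, 0, 0, -0.3, 0, 0, 1, 0, 0, 0, -0.3]

```text
time: 60.78
ee_pos: [0.5868, -0.0249, 0.0886]
tcp_rot: [-179.9, -0.0, 101.0]
wrist_force: [0.7, -0.6, -0.1]
opening: 0.0557
grasp_force: 0.0
```

send_rows:
  moves: [0, 0, 1, 0, 0, 0, -0.3, 0, 0, 1, 0, 0, 0, -0.3, 0, 0, 1, 0, 0, 0, -0.3, 0, 0, 1, 0, 0, 0, 1, 0, 0, 1, 0, 0, 0, 1, 0, 0, 0, 0, 0, 0, 1]

```text
time: 61.52
ee_pos: [0.5883, -0.025, 0.2163]
tcp_rot: [179.8, 0.1, 101.0]
wrist_force: [0.3, -0.0, -0.0]
opening: 0.0014
grasp_force: 0.0
```

Run:
```python
from h import *
c=shot('wrist','w16.png'); o=bot.get_obs(); print('tcp',o['ee_pos'],o['tcp_rot'],o['opening'],o['wrist_force'])
for q,z in (('board',.069),('cover',.07)):
 for a in bot.trace('wrist',q)[:1]:
  pts=np.argwhere(a['region'])[:,::-1]; P=np.array([onz(c,p,z)[:2] for p in pts[::3]],np.float32); r=cv2.minAreaRect(P);print(q,a['extent'],a['p'],r)
for q in ('lid_edge','lid_hinge'):
  print(q,[(a['pixel'],a['p'],onz(c,a['pixel'],.15)) for a in bot.landmark_of('wrist',q)[:2]])
  c2=shot('scene','s16.png'); print([(a['pixel'],a['p']) for a in bot.landmark_of('scene',q)[:2]])
th=2.0;a=np.radians(11.1);ey=np.array([-np.sin(a),np.cos(a)]);cc=np.array([.5874,-.0265])
for th in (1.6,1.8,2.0):
  y=-.051+.108*np.cos(th)-.034*np.sin(th); z=.068+.108*np.sin(th)+.034*np.cos(th)
  print(th,y,z,'wrist',proj(c,[*(cc+ey*y),z]),'scene',proj(c2,[*(cc+ey*y),z]))
```

```text
tcp [ 0.58791885 -0.02494976  0.21466249] [1.79894738e+02 2.59078596e-02 1.01024313e+02] -0.00014688926522007383 [ 0.41547668 -0.4811818  -0.70011614]
board [217.1, 158.1, 340.2, 225.9] 0.93 ((0.588720440864563, -0.025836244225502014), (0.13107071816921234, 0.07086725533008575), 10.888006210327148)
cover [197.9, 145.0, 361.9, 232.9] 0.64 ((0.589057445526123, -0.02592143416404724), (0.17429257929325104, 0.09320447593927383), 10.392955780029297)
lid_edge [([277.2, 341.4], 0.92, array([ 0.61040945, -0.15115589,  0.15      ]))]
[([233.4, 183.6], 0.75), ([187.9, 240.1], 0.23)]
lid_hinge [([277.1, 235.1], 0.92, array([ 0.58955395, -0.04181665,  0.15      ]))]
[([260.6, 208.2], 0.79)]
1.6 -0.08813905091195037 0.17496116537023873 wrist [278.38229392 325.9772812 ] scene [244.44442473 182.79621933]
1.8 -0.10864864567671204 0.16545067291528012 wrist [278.53032895 337.63482392] scene [237.72611694 182.3340042 ]
2.0 -0.12685997085916456 0.15205512965457077 wrist [278.66286092 343.04735585] scene [232.04953567 183.05129876]
```

View pics/w16.png

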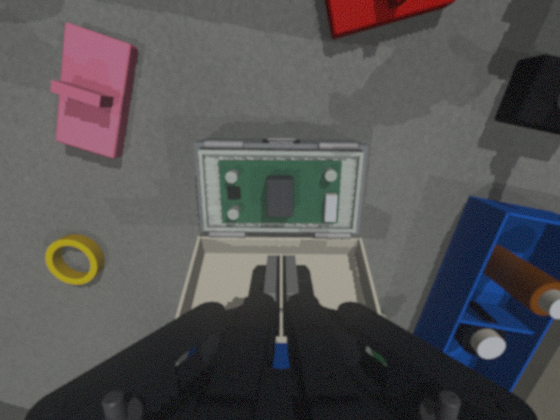

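send_rows:
  moves: [0.18, -0.93, 0, 0, 0, 0, 1, 0.18, -0.93, 0, 0, 0, 0, 1, 0.18, -0.93, 0, 0, 0, 0, 1, 0.18, -0.93, 0, 0, 0, 0, 1, 0.18, -0.93, 0, 0, 0, 0, 1, 0.18, -0.93, 0, 0, 0, 0, 1, 0.18, -0.93, 0, 0, 0, 0, 1, 0, 0, 0, 0, 0, 0, 1]

```text
time: 62.98
ee_pos: [0.6191, -0.1897, 0.2131]
tcp_rot: [-180.0, -0.0, 100.9]
wrist_force: [-0.4, 1.0, 0.4]
opening: -0.0002
grasp_force: 0.0
```

send_rows:
  moves: [0, 0, -0.97, 0, 0, 0, 1, 0, 0, -0.97, 0, 0, 0, 1, 0, 0, -0.97, 0, 0, 0, 1, 0, 0, -0.97, 0, 0, 0, 1, 0, 0, 0, 0, 0, 0, 1]

```text
time: 63.6
ee_pos: [0.618, -0.187, 0.1149]
tcp_rot: [-179.8, -0.1, 101.1]
wrist_force: [-0.7, -0.3, 0.1]
opening: 0.0003
grasp_force: 0.0
```

send_rows:
  moves: [-0.1, 0.5, 0, 0, 0, 0, 1, -0.1, 0.5, 0, 0, 0, 0, 1, -0.08, 0.4, 0, 0, 0, 0, 1, -0.08, 0.4, 0, 0, 0, 0, 1]

```text
time: 64.1
ee_pos: [0.6101, -0.1419, 0.1174]
tcp_rot: [179.9, 0.0, 101.0]
wrist_force: [0.3, -1.1, 0.4]
opening: 0.0001
grasp_force: 0.6
```

send_rows:
  moves: [-0.08, 0.4, 0, 0, 0, 0, 1, -0.08, 0.4, 0, 0, 0, 0, 1, -0.08, 0.4, 0, 0, 0, 0, 1, -0.08, 0.4, 0, 0, 0, 0, 1]

```text
time: 64.6
ee_pos: [0.6018, -0.102, 0.1167]
tcp_rot: [-180.0, -0.0, 101.0]
wrist_force: [1.1, -0.9, 0.6]
opening: 0.0
grasp_force: 0.4
```

send_rows:
  moves: [-0.08, 0.4, 0, 0, 0, 0, 1, -0.08, 0.4, 0, 0, 0, 0, 1, -0.08, 0.4, 0, 0, 0, 0, 1, -0.08, 0.4, 0, 0, 0, 0, 1]

```text
time: 65.1
ee_pos: [0.5938, -0.062, 0.1166]
tcp_rot: [-180.0, -0.0, 101.0]
wrist_force: [-0.1, -0.0, -0.3]
opening: 0.0
grasp_force: 0.0
```

send_rows:
  moves: [-0.08, 0.4, 0, 0, 0, 0, 1, 0, 0, 0.4, 0, 0, 0, 1, 0, 0, 0.4, 0, 0, 0, 1, 0, 0, 0, 0, 0, 0, 1, 0, 0, 0, 0, 0, 0, 1, 0, 0, 0, 0, 0, 0, 1]

```text
time: 65.85
ee_pos: [0.5918, -0.0528, 0.1363]
tcp_rot: [-180.0, -0.0, 101.0]
wrist_force: [-0.2, 0.1, -0.5]
opening: -0.0
grasp_force: 0.0
```

Run:
```python
from h import *
o=bot.get_obs(); print('tcp',o['ee_pos'],o['wrist_force'])
a=np.radians(11.1);ey=np.array([-np.sin(a),np.cos(a)]);cc=np.array([.5880,-.0265])
for k in ('top','wrist','scene'):
  c=shot(k,k+'17.png')
  print(k,[(a['pixel'],round(a['p'],2)) for a in bot.landmark_of(k,'lid_edge')[:2]])
  for th in (0,.11,.5):
    y=-.051+.108*np.cos(th)-.034*np.sin(th); z=.068+.108*np.sin(th)+.034*np.cos(th); print('  ',th,proj(c,[*(cc+ey*y),z]).round(1))
```

```text
tcp [ 0.59183226 -0.05283826  0.13634343] [-0.20321787  0.10703064 -0.53981532]
top [([266.1, 210.2], 0.77)]
   0 [265.8 209.3]
   0.11 [267. 208.]
   0.5 [275.  203.2]
wrist [([284.7, 114.4], 0.68)]
   0 [281.1 110. ]
   0.11 [281.2 117.5]
   0.5 [281.3 169.2]
scene [([296.5, 210.8], 0.63)]
   0 [294.7 217.8]
   0.11 [293.3 214.9]
   0.5 [284.8 203.9]
```

send_rows:
  moves: [-0.17, 0.94, 0, 0, 0, 0, 1, -0.17, 0.94, 0, 0, 0, 0, 1, -0.17, 0.94, 0, 0, 0, 0, 1, 0, 0, -0.8, 0, 0, 0, 1, 0, 0, -0.6, 0, 0, 0, 1, 0, 0, -0.2, 0, 0, 0, 1, 0, 0, 0, 0, 0, 0, 1]

```text
time: 67.03
ee_pos: [0.5791, 0.0175, 0.0966]
tcp_rot: [-180.0, -0.0, 101.0]
wrist_force: [0.4, -1.0, 0.5]
opening: 0.0002
grasp_force: 0.0
```

send_rows:
  moves: [0, 0, -0.12, 0, 0, 0, 1, 0, 0, 0, 0, 0, 0, 1]

```text
time: 67.28
ee_pos: [0.5793, 0.0177, 0.0939]
tcp_rot: [180.0, 0.0, 101.0]
wrist_force: [-0.9, 0.7, -0.3]
opening: -0.0005
grasp_force: 0.0
```

send_rows:
  moves: [0, 0, -0.12, 0, 0, 0, 1, 0, 0, 0, 0, 0, 0, 1]

```text
time: 67.53
ee_pos: [0.5791, 0.0178, 0.0905]
tcp_rot: [-180.0, -0.0, 101.0]
wrist_force: [-0.3, 0.5, -0.6]
opening: -0.0004
grasp_force: 0.0
```

send_rows:
  moves: [0, 0, -0.1, 0, 0, 0, 1, 0, 0, 0, 0, 0, 0, 1]

```text
time: 67.78
ee_pos: [0.5793, 0.018, 0.0884]
tcp_rot: [180.0, -0.0, 101.0]
wrist_force: [-0.6, 0.5, 1.4]
opening: -0.0004
grasp_force: 0.7
```

send_rows:
  moves: [0, 0, -0.1, 0, 0, 0, 1, 0, 0, 0, 0, 0, 0, 1]

```text
time: 68.03
ee_pos: [0.5792, 0.0178, 0.0855]
tcp_rot: [-180.0, 0.0, 101.0]
wrist_force: [0.1, 0.4, 0.4]
opening: 0.0005
grasp_force: 0.5
```

send_rows:
  moves: [0, 0, -0.1, 0, 0, 0, 1, 0, 0, 0, 0, 0, 0, 1]

```text
time: 68.28
ee_pos: [0.5789, 0.0176, 0.0826]
tcp_rot: [-179.9, 0.0, 101.0]
wrist_force: [-0.6, 0.0, 0.6]
opening: 0.0002
grasp_force: 0.0
```

send_rows:
  moves: [0, 0, -0.1, 0, 0, 0, 1, 0, 0, 0, 0, 0, 0, 1]

```text
time: 68.53
ee_pos: [0.579, 0.0177, 0.0803]
tcp_rot: [-180.0, 0.0, 101.0]
wrist_force: [0.3, 0.1, 1.0]
opening: 0.0003
grasp_force: 0.0
```

send_rows:
  moves: [0, 0, -0.06, 0, 0, 0, 1, 0, 0, 0, 0, 0, 0, 1]

```text
time: 68.78
ee_pos: [0.5792, 0.0178, 0.0791]
tcp_rot: [-180.0, 0.0, 101.0]
wrist_force: [-0.0, -0.1, -0.2]
opening: 0.0003
grasp_force: 0.0
```

send_rows:
  moves: [0, 0, -0.06, 0, 0, 0, 1, 0, 0, 0, 0, 0, 0, 1]

```text
time: 69.03
ee_pos: [0.5793, 0.0178, 0.0787]
tcp_rot: [179.9, 0.0, 101.0]
wrist_force: [-1.9, 0.6, 5.4]
opening: -0.0001
grasp_force: 3.2
```

send_rows:
  moves: [0, 0, -0.06, 0, 0, 0, 1, 0, 0, 0, 0, 0, 0, 1]

```text
time: 69.28
ee_pos: [0.5795, 0.0179, 0.0785]
tcp_rot: [179.9, 0.0, 101.0]
wrist_force: [-5.0, -0.1, 15.4]
opening: -0.0001
grasp_force: 7.5
```

send_rows:
  moves: [0, 0, -0.05, 0, 0, 0, 1, 0, 0, 0, 0, 0, 0, 1]

```text
time: 69.53
ee_pos: [0.5796, 0.0179, 0.0784]
tcp_rot: [179.8, 0.0, 101.0]
wrist_force: [-8.5, -0.8, 22.4]
opening: 0.0001
grasp_force: 11.2
```

send_rows:
  moves: [0, 0, 0.4, 0, 0, 0, 1, 0, 0, 1, 0, 0, 0, 1, 0, 0, 1, 0, 0, 0, 1, 0, 0, 1, 0, 0, 0, 1, 0, 0, 1, 0, 0, 0, 1, 0, 0, 1, 0, 0, 0, 1, 0, 0, 0, 0, 0, 0, 1]

```text
time: 70.4
ee_pos: [0.5801, 0.0178, 0.2118]
tcp_rot: [179.8, 0.0, 101.0]
wrist_force: [0.4, 0.5, 0.3]
opening: -0.0002
grasp_force: 0.0
```

Run:
```python
from h import *
a=np.radians(11.1);ey=np.array([-np.sin(a),np.cos(a)]);cc=np.array([.5880,-.0265])
for k in ('wrist','scene','top'):
  c=shot(k,k+'18.png')
  print(k,[(a['pixel'],round(a['p'],2)) for a in bot.landmark_of(k,'lid_edge')[:2]])
  for th in (0,.11):
    y=-.051+.108*np.cos(th)-.034*np.sin(th); z=.068+.108*np.sin(th)+.034*np.cos(th); print('  ',th,proj(c,[*(cc+ey*y),z]).round(1))
print([(np.round(a['pixel']),a['p'],onz(c,a['pixel'],.004)[:2].round(3)) for a in bot.landmark_of('top','insert')[:4]])
print([(np.round(a['pixel']),a['p'],onz(c,a['pixel'],0)[:2].round(3)) for a in bot.landmark_of('top','pack0')[:4]])
```

```text
wrist [([280.8, 188.6], 0.76)]
   0 [278.7 189.6]
   0.11 [278.6 197.3]
scene [([298.2, 216.8], 0.6), ([448.0, 255.8], 0.48)]
   0 [294.7 217.8]
   0.11 [293.3 214.9]
top []
   0 [265.8 209.3]
   0.11 [267. 208.]
[(array([382., 199.]), 0.84, array([ 0.606, -0.34 ])), (array([211., 195.]), 0.67, array([0.656, 0.204])), (array([342., 291.]), 0.39, array([ 0.328, -0.186]))]
[(array([182., 292.]), 0.86, array([0.358, 0.304]))]
```

Lid reads shut; insert in the bin; only the orange decoy remains outside.

```bash
python3 -c "
from workcell import bot
print(bot.job_done())"
```

```text
the job is handed in; nothing more can be done
None
```

I handed the job in at about 70 s: the insert is in the blue bin, both battery packs lie flat in the tub under the shut inner cover, and the board sits inside the rim under the shut outer lid. The press forces and camera readings agree that both clicked shut, but the hand-in gave no result back.

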